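# Swap the push block that stands proud and try the sprung gauge

## Robot

A 6-joint arm with a two-finger parallel gripper is mounted at the origin on the work surface. World frame = base frame: x ahead of the robot, y to its left, z up, the work surface at z = 0. Lengths are in mm, angles in rad, forces in N, time in s.
With the tool pointing down it reaches from about 225 to 875 mm from the base axis. Payload 3.4 kg.
Tool frame: the origin (TCP) lies on the centre line of the jaws, within the pads' length; the fingertips stand 22 mm ahead of it and the grasp point (between the pads) lies 3 mm ahead of it; z points along the fingers, y is the direction in which the jaws open and shut (so a half turn about z gives the same grasp; the last joint's range is limited). The gripper opens to 85 mm and grips with 20 to 120 N. Pads are 22 mm wide; open, the fingers measure 114 mm over their backs; the gripper's body (76 mm by 85 mm) begins 54 mm behind the grasp point. The pads swing forward as they close: fully open they stand 13 mm farther back than shut.
Start: joints at [-1.399, 0.276, 1.505, -0, 1.361, -0.121], TCP at [165.963, -550.56, 253.328] pointing down, gripper open.
Joint ranges: [-2.89, 2.89], [-0.75, 2.08], [0.22, 2.7], [-1.18, 4.32], [0.11, 2.71], [-2.7, 2.7]. Speed limits (rad/s): [2.57, 2.57, 3.14, 3.14, 3.14, 3.14].

## Interface

Orientations are given as [roll, pitch, yaw] about the fixed x, y, z axes, in that order (R = Rz(yaw) Ry(pitch) Rx(roll)).
In Python, from cell import * gives the robot as it stands. The module is installed in compiled form; this text tells all that it offers.
- The arm moves only by the tool carry_out, never from a script. Its argument "commands" is a list that holds one entry, the list of rows, each a list of 4 numbers: the shift along the tool's x, y, z in mm, then the turn about the tool's z in rad. In form: [[[tx, ty, tz, roll], ...]]. A call has exactly 8 rows; each row shifts and turns the commanded pose from where the row before left it, along the tool's axes as they then stand; what a row does not reach is not made up. A row lasts 1/12 s, in which the tool goes at most 41.7 mm and 7.16 degrees, less where a joint would pass 70% of its speed; a pose out of reach is approached as far as the arm can. A call with a gripper value outside its range is refused whole. "fingers" is the opening, from -1 (shut) to 1 (fully open), so that 0 is half open, set as the call begins (left out, the last holds). The fingers move at their own pace and stop on an object; "squeeze" is the grip in N (left out, the last holds). Time passes only in rows, so rows that do not move let the fingers close, or fill a call up. It gives the time, the measured TCP pose, the force and the opening at its end, in the units of the state.
- observe(): the state, without advancing time (a new reading comes with each control period).
- capture(name): name is "scene" or "top" or "wrist"; returns the picture (420x560x3 uint8, red, green, blue); there is no depth.
- camera_model(name): a dict with "intrinsics" (3x3 intrinsics, pixels), "R" (3x3) and "t" (3): a world point X has camera coordinates R X + t; the wrist camera has in their place "mount" (4x4, takes a point from camera to tool coordinates, whose origin is the TCP and whose axes are the flange's). Camera axes: x right, y down, z forward; pixel columns grow to the right and rows downward; lengths in mm; the calibration is good to about 2 mm. A picture is of the moment at which its call begins: read the wrist's pose just before it. camera_model takes no time and is no camera call.
- hand_in(): hands the job in, once; it reports no verdict.
Trained networks look in the newest picture that a camera, given by its name, has taken for a name from the list of things; names that differ only in an ending like _2 or _b are one class to them, and where a whole thing is asked for, a point or a joint stands for the part that bears it (a point fixed in the world has none). Each returns a list of dicts, best first, with "p" (0 to 1); they miss things now and then, are a little off and sometimes report something else, mostly with a low value. They report only what shows in the picture. A call takes as long as a camera call. They do not tell look-alikes from the thing itself.
- outline_of(camera, target): "pixels" (420x560 bool, what is visible of it) and "pixel" ([column, row] in pixels, amid what is visible of it).
The state is a dict: "time": time; "joint_positions": joint angles; "qvel": joint speeds; "joint_efforts": joint torques, N m; "tcp_pos": TCP position; "orientation": TCP orientation; "force": force on the tool from outside, world axes, zero at the start; "moment": the same for the moment, N m; "finger_gap": opening from 0.0 (shut) to 1.0 (fully open).
Only numpy, scipy, OpenCV 4.12 (cv2) and the standard library are available. Lean on these libraries where they do the work, as an engineer would, in place of code of your own. Each camera call takes 0.05 s, during which the arm holds its last target.

## Task

One of the three push blocks in the tray is too tall and stands above the rim: take it out and stand it upright on the plywood board at the side. Put the low spare block from the bench flat into its place, then swing the sprung gauge frame all the way down onto the tray and hold it there a moment, to prove that nothing sticks up, and let it back up fully open slowly, over two seconds or so, never letting it spring up by itself. Leave the other two blocks in the tray, and do not disturb the glue bottle or the round MDF cut-out.

Things in the scene. Friction and masses are not known exactly. Their poses are not given: they have to be found in the camera images.
- tray: Fixed plywood tray, 136 (x) by 302 mm (y). Origin: centre of its underside, on the bench; x to the hinge side, y along it, z up. Walls 8 mm, rim 56 mm and floor 8 mm above the bench. Two dividers (5 mm thick, 18 mm above the floor) make 3 lanes 120 (x) by 92 mm (y), centred at x = 0, y = -97, 0, +97 mm. Each holds one block lengthwise along x; any one of them the tall one.
- gauge_hinge (a point): Middle of the gauge's hinge axis, which runs along the tray's y: 103 mm from the tray's centre towards +x, 62 mm above the bench. Axes as the tray's.
- gauge_bar (a point): Middle of the gauge's steel grip bar, round, 14 mm thick, along the tray's y, free over its middle 140 mm, 48 mm clear of the slats. Gauge open: topmost part, 281 mm above the bench, pinched from above with fingers closing along the tray's x. Gauge down: level, 62 mm above the bench, on the robot's side of the tray. It may turn between the fingers: the gripper can stay upright.
- gauge (a joint): Angle of the slatted wooden frame hinged behind the tray. 0 = down, level, on the rim; 1.65 rad = open, just past upright, on its stop, where a spring drives it. Bar = hinge + 220 mm x (-cos angle along tray x, +sin angle along z). Holding takes about 1 N at the bar near open, 6 N when down; undamped, it snaps up if let go. A block above the rim stops it over 0.1 rad short.
- tall_mid (a point): The too-tall push block, in a lane of the tray: MDF base 104 x 80 x 12 mm with a wooden grip rib 94 mm long, 22 mm wide along its middle; 66 mm high in all, 0.19-0.32 kg; its top is 18 mm above the rim. Point: its centre, 33 mm above its underside, 21 mm above the base's top; x along length and rib, y across, z up.
- spare_mid (a point): Spare low push block, alone on the bench left or right of the tray: MDF base 104 x 80 x 12 mm with a wooden grip rib 94 mm long, 22 mm wide along its middle; 42 mm high in all, 0.15-0.25 kg. Point: its centre, 21 mm above its underside, 9 mm above the base's top; x along length and rib, y across, z up. In a lane its top is 6 mm below the rim.
- low_a_mid (a point): A low push block already in the tray, to stay there: MDF base 104 x 80 x 12 mm with a wooden grip rib 94 mm long, 22 mm wide along its middle; 42 mm high in all, 0.15-0.25 kg. Point: its centre, 21 mm above its underside, 9 mm above the base's top; x along length and rib, y across, z up. 
- low_b_mid (a point): The other low push block in the tray, to stay there: MDF base 104 x 80 x 12 mm with a wooden grip rib 94 mm long, 22 mm wide along its middle; 42 mm high in all, 0.15-0.25 kg. Point: its centre, 21 mm above its underside, 9 mm above the base's top; x along length and rib, y across, z up. 
- board: Plain plywood board fixed on the bench, on the other side of the tray from the spare block: 170 mm (x) by 140 mm (y), 9 mm thick. Origin: centre of its underside.
- glue: White glue bottle, 60 mm across, 170 mm high, on the bench at the right (-y), far side. Origin: centre of its underside. Leave alone.
- disc: Round MDF cut-out, 100 mm across, 18 mm thick, lying on the bench at the left (+y), far side. Origin: centre of its underside. Leave alone.
Not all that is in view belongs to the job. What is shaped like the part that bears spare_mid but pink is not meant. What is shaped like the part that bears tall_mid but black is not meant.

How it is judged (in metres and radians):
On the way, in this order (a step that is already met when the one before it is completed fails the run):
1. the tall block stands upright on the plywood board (x of tall_mid in the frame of board between -0.075 and 0.075 m and y of tall_mid in the frame of board between -0.06 and 0.06 m and z of tall_mid in the frame of board between 0.036 and 0.049 m and angle between tall_mid's own z axis and vertical below 0.1 rad), for 0.2 s.
2. the spare block lies flat in the tray's empty lane, below the rim (z of spare_mid in the frame of tray between 0.023 and 0.035 m and x of spare_mid in the frame of tray between -0.015 and 0.015 m and y of spare_mid in the frame of tray between -0.11 and 0.11 m and angle between spare_mid's own z axis and vertical below 0.08 rad), for 0.2 s.
3. the gauge is right down on the tray (angle under 0.04 rad) with all three low blocks in their lanes (all of step 2 and value of joint gauge below 0.04 rad and z of low_a_mid in the frame of tray between 0.023 and 0.035 m and x of low_a_mid in the frame of tray between -0.015 and 0.015 m and y of low_a_mid in the frame of tray between -0.11 and 0.11 m and angle between each of low_a_mid, low_b_mid's own z axis and vertical below 0.08 rad and z of low_b_mid in the frame of tray between 0.023 and 0.035 m and x of low_b_mid in the frame of tray between -0.015 and 0.015 m and y of low_b_mid in the frame of tray between -0.11 and 0.11 m), for 0.3 s.
4. the gauge is fully open again (over 1.58 of 1.65 rad) (value of joint gauge above 1.58 rad), for 0.2 s.
At the end, for the whole second after the job is handed in: Tall block upright on the board (centre within 75/60 mm in x/y, tilt < 0.1 rad); spare and both low blocks flat in the lanes (centre 23-35 mm above the bench, within 15 mm of the middle in x, tilt < 0.08 rad); gauge open past 1.58 rad and still; blocks at rest (all of step 1 and all of step 2 and z of low_a_mid in the frame of tray between 0.023 and 0.035 m and x of low_a_mid in the frame of tray between -0.015 and 0.015 m and y of low_a_mid in the frame of tray between -0.11 and 0.11 m and angle between each of low_a_mid, low_b_mid's own z axis and vertical below 0.08 rad and z of low_b_mid in the frame of tray between 0.023 and 0.035 m and x of low_b_mid in the frame of tray between -0.015 and 0.015 m and y of low_b_mid in the frame of tray between -0.11 and 0.11 m and value of joint gauge above 1.58 rad and velocity of joint gauge between -0.2 and 0.2 rad/s and linear speed of each of tall, spare below 0.02 m/s); the robot touches nothing.
It fails at once if the gauge springs up (opens faster than 2.5 rad/s, about 0.55 m/s at the bar) (velocity of joint gauge above 2.5 rad/s).
It fails at once if the glue bottle or the round cut-out is moved by more than 40 mm (distance of any of glue, disc from where it was at the start of the episode above 0.04 m).
It also fails if it takes over 72 s, if anything falls off the work surface, if the arm or the gripper's body presses on something with over 40 N, if the wrist force passes 120 N, or if a joint passes its speed limit or range.

## Working session

There is one attempt and no reset: what is moved stays moved. The work goes in short steps, Python scripts to look and compute and a tool call to move; the robot and the scene stay as the last step left them, time stands still between calls to the robot, and variables do not carry over. Pictures are saved under pics/ and viewed, and the job is handed in when it is done.

Besides the shell and the picture viewer there is one more tool, called after "Request:" in YAML: its name, and indented under it one key for each argument. carry_out: Moves the arm, as the interface text tells. Its arguments: {"type":"object","properties":{"commands":{"type":"array"},"fingers":{"type":"number"},"squeeze":{"type":"number"}},"required":["commands"]}

```bash
mkdir -p pics
python3 - <<'E'
from cell import *
import cv2,numpy as np
s=observe();print(s['time'],s['tcp_pos'],s['orientation'],s['finger_gap'],s['force'])
for n in ['scene','top']:
    im=capture(n);cv2.imwrite(f'pics/{n}0.png',np.ascontiguousarray(im[:,:,::-1]))
    m=camera_model(n);print(n,m)
print(camera_model('wrist'))
E
```

```text
0.0 [ 165.87215711 -550.05178994  252.43720801] [-3.13980341e+00 -2.14336407e-04  2.92799926e-01] 1.0009568734583547 [-0.22250648  0.20961733 -0.68455005]
scene {'intrinsics': array([[479.99189661,   0.        , 280.03144996],
       [  0.        , 479.99189661, 214.63146144],
       [  0.        ,   0.        ,   1.        ]]), 'R': array([[-0.8425575 ,  0.53859731, -0.00313041],
       [ 0.40608506,  0.63142173, -0.66060693],
       [-0.35382451, -0.55787054, -0.75072544]]), 't': array([ 408.34378499,  -84.55341787, 1476.37031882])}
top {'intrinsics': array([[541.59376543,   0.        , 283.29121526],
       [  0.        , 541.59376543, 198.23399446],
       [  0.        ,   0.        ,   1.        ]]), 'R': array([[-0.01676959, -0.99978097,  0.0125214 ],
       [-0.99413514,  0.01533415, -0.10705228],
       [ 0.10683683, -0.01424318, -0.99417454]]), 't': array([ -66.92057623,  457.35234135, 1437.75751428])}
{'intrinsics': array([[321.27361095,   0.        , 285.82888661],
       [  0.        , 321.27361095, 208.97840662],
       [  0.        ,   0.        ,   1.        ]]), 'mount': array([[ 3.25007052e-04, -9.44471809e-01, -3.28592294e-01,
         8.49915030e+01],
       [ 9.99999937e-01,  2.59101644e-04,  2.44353974e-04,
        -4.42432085e-01],
       [-1.45646637e-04, -3.28592353e-01,  9.44471834e-01,
        -1.21090495e+02],
       [ 0.00000000e+00,  0.00000000e+00,  0.00000000e+00,
         1.00000000e+00]])}
```

View pics/scene0.png

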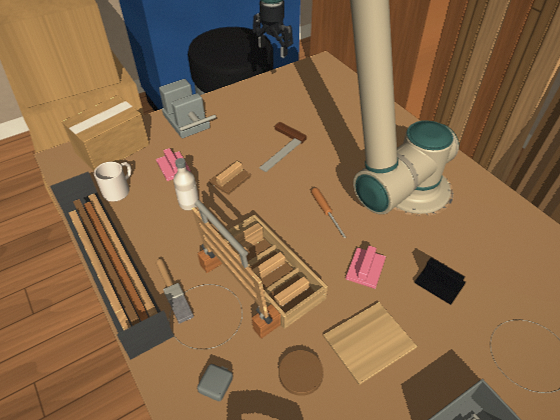

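View pics/top0.png

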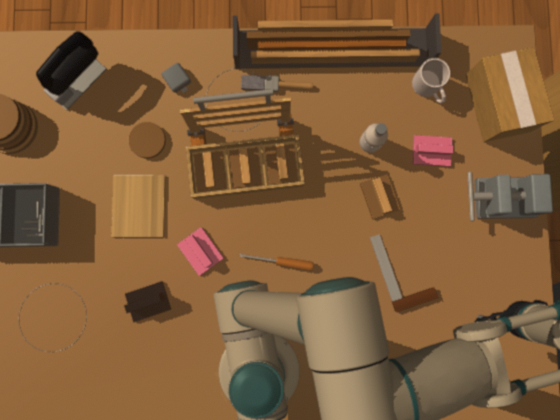

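Run:
```python
from cell import *
import cv2,numpy as np
top=cv2.imread('pics/top0.png');sc=cv2.imread('pics/scene0.png')
c=top[80:260,100:420];cv2.imwrite('pics/topc.png',cv2.resize(c,None,fx=2.5,fy=2.5,interpolation=cv2.INTER_CUBIC))
c=sc[150:390,150:430];cv2.imwrite('pics/scc.png',cv2.resize(c,None,fx=2.5,fy=2.5,interpolation=cv2.INTER_CUBIC))
capture('top')
for t in ['tray','tall_mid','spare_mid','low_a_mid','board','gauge','glue','disc']:
    for d in outline_of('top',t):
        r=cv2.minAreaRect(np.argwhere(d['pixels'])[:,::-1].astype(np.float32))
        print(t,round(d['p'],2),d['pixel'],d['pixels'].sum(),r)
```

```text
tray 0.64 [236.7, 125.4] 5939 ((242.13580322265625, 142.6766357421875), (101.09846496582031, 114.66232299804688), 83.41805267333984)
tray 0.3 [236.4, 112.1] 2960 ((235.48866271972656, 110.4069595336914), (35.75614547729492, 111.02934265136719), 83.03173828125)
tall_mid 0.93 [282.6, 165.2] 1161 ((281.71539306640625, 163.7230987548828), (40.311283111572266, 30.264474868774414), 82.87498474121094)
tall_mid 0.81 [145.6, 299.5] 1174 ((145.92144775390625, 301.91497802734375), (29.45846939086914, 44.17250061035156), 70.46334838867188)
spare_mid 0.94 [379.4, 195.1] 1083 ((379.8138732910156, 196.11309814453125), (37.84804153442383, 29.133596420288086), 70.01689147949219)
spare_mid 0.68 [204.0, 254.9] 1161 ((200.09457397460938, 251.4324188232422), (38.94295883178711, 30.108139038085938), 54.462318420410156)
spare_mid 0.65 [435.5, 148.2] 1140 ((432.4861755371094, 150.7492218017578), (39.772003173828125, 29.177230834960938), 3.1798300743103027)
low_a_mid 0.65 [210.0, 172.5] 1139 ((209.5853729248047, 170.76829528808594), (38.54060745239258, 30.36867332458496), 83.6598129272461)
board 0.58 [137.6, 201.3] 3176 ((138.0, 205.5), (61.0, 52.0), 90.0)
gauge 0.85 [233.4, 112.7] 2794 ((235.7376251220703, 109.87623596191406), (34.52779006958008, 109.55359649658203), 84.2894058227539)
glue 0.77 [373.6, 139.3] 633 ((373.8461608886719, 137.23074340820312), (23.297409057617188, 33.282012939453125), 33.6900634765625)
disc 0.94 [146.3, 141.1] 1082 ((147.0, 140.0), (36.0, 36.0), 90.0)
disc 0.64 [234.3, 114.7] 2843 ((235.90643310546875, 110.11724853515625), (35.02678298950195, 109.99325561523438), 83.58915710449219)
```

View pics/topc.png

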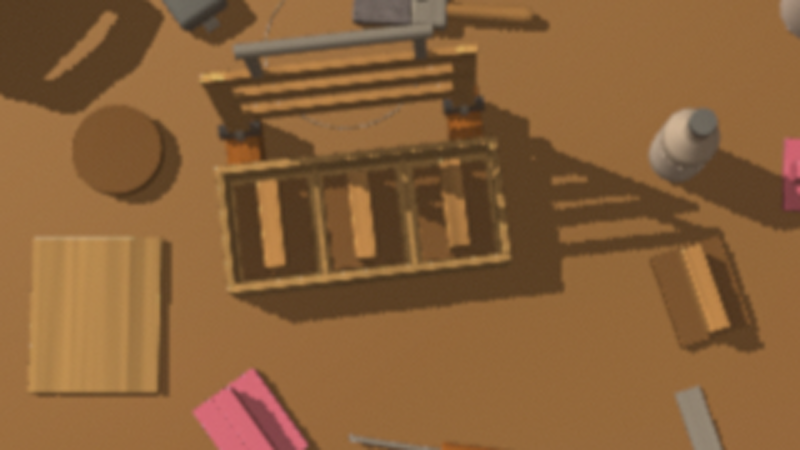

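View pics/scc.png

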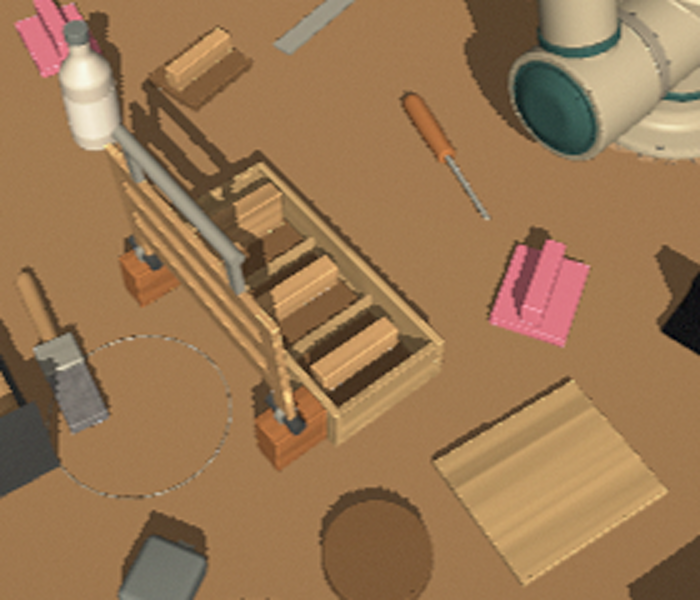

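```bash
cat > h.py <<'E'
from cell import *
import cv2,numpy as np
from scipy.optimize import least_squares
def proj(n,X):
    m=camera_model(n);X=np.atleast_2d(X);c=X@m['R'].T+m['t'];p=c@m['intrinsics'].T
    return p[:,:2]/p[:,2:]
def back(n,px,z):
    m=camera_model(n);px=np.atleast_2d(px).astype(float)
    d=np.c_[px,np.ones(len(px))]@np.linalg.inv(m['intrinsics']).T@m['R']
    o=-m['R'].T@m['t'];return o+d*((z-o[2])/d[:,2])[:,None]
def tf(p,L): # p=x,y,yaw
    c,s=np.cos(p[2]),np.sin(p[2]);L=np.atleast_2d(L).astype(float)
    return np.c_[p[0]+c*L[:,0]-s*L[:,1],p[1]+s*L[:,0]+c*L[:,1],L[:,2]]
E
python3 - <<'E'
from h import *
T=np.array([[217,170],[494,142],[509,257],[231,291]])/2.5+[100,80]-.3
S=np.array([[260,152],[441,345],[335,443]])/2.5+[150,150]-.3
Lt=np.array([[68,151,56],[68,-151,56],[-68,-151,56],[-68,151,56]]);Ls=Lt[[2,3,0]]
f=lambda p:np.r_[(proj('top',tf(p,Lt))-T).ravel(),(proj('scene',tf(p,Ls))-S).ravel()]
p0=np.r_[back('top',T.mean(0),56)[0,:2],0]
r=least_squares(f,p0,loss='soft_l1');p=r.x;print(p,r.fun.round(1))
f1=lambda p:f(p)[:8];r1=least_squares(f1,p0);print('toponly',r1.x)
np.save('tray.npy',p)
# draw ribs
imt=cv2.imread('pics/top0.png');ims=cv2.imread('pics/scene0.png')
K=4
def crop(im,x0,y0,w,h):return cv2.resize(im[y0:y0+h,x0:x0+w],None,fx=K,fy=K,interpolation=cv2.INTER_CUBIC)
a=crop(imt,180,120,140,90);b=crop(ims,200,200,140,130)
for (n,img,o) in [('top',a,(180,120)),('scene',b,(200,200))]:
    for y,zz in [(-97,74),(0,50),(97,50),(-97,50),(97,74),(0,74)]:
        L=np.array([[-47,-11,zz],[47,-11,zz],[47,11,zz],[-47,11,zz]])+[0,y,0]
        q=((proj(n,tf(p,L))-o+.5)*K-.5)
        cv2.polylines(img,[q.round().astype(int)],True,(0,0,255) if zz==74 else (255,0,0),1)
    q=((proj(n,tf(p,Lt))-o+.5)*K-.5);cv2.polylines(img,[q.round().astype(int)],True,(0,255,0),1)
cv2.imwrite('pics/a1.png',a);cv2.imwrite('pics/b1.png',b)
E
```

```text
[5.42454177e+02 2.87544430e+01 9.67813891e-02] [ -1.5  -1.2   0.3  -2.3   0.2   1.7  -2.2   0.8  -0.    2.8   0.2  -1.9
  -0.9 -10.5]
toponly [5.41869635e+02 2.66424326e+01 1.00404865e-01]
```

View pics/a1.png

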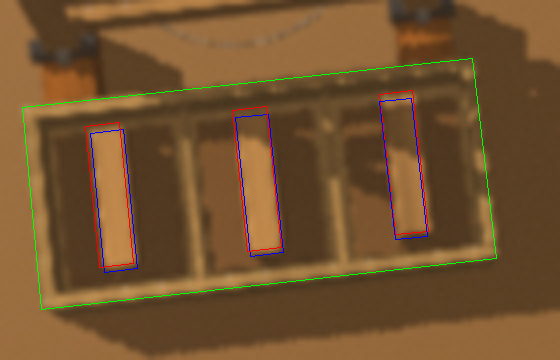

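View pics/b1.png

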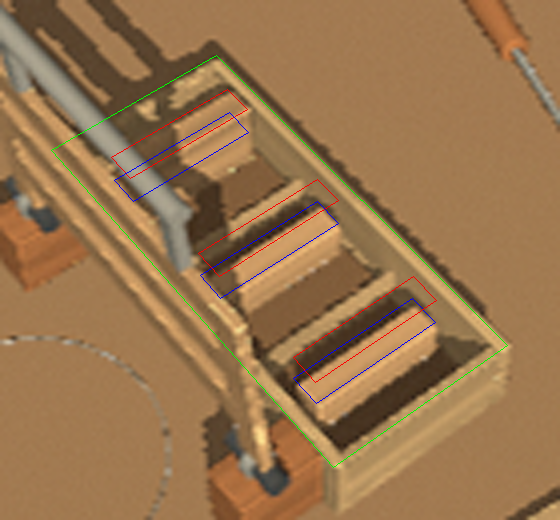

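Run:
```python
from h import *
T=np.array([[681,249],[703,243],[731,328],[709,335]])/2.5+[100,80]-.3
P=back('top',T,42);print('spare rib',P.round(0))
S=(np.array([[165,74],[222,28],[233,38],[176,86]])/2.5+[150,150]-.3)
print('scene',back('scene',S,42).round(0))
B=back('top',np.array([[34,237],[161,237],[160,393],[29,391]])/2.5+[100,80]-.3,9);print('board',B.round(0),B.mean(0))
B=back('scene',np.array([[571,379],[666,490],[527,583],[433,461]])/2.5+[150,150]-.3,9);print('board',B.round(0),B.mean(0))
p=np.load('tray.npy')
print('ribT',back('top',np.array([[379,100],[412,94],[428,234],[396,240]])/4+[180,120]-.3,74))
print('lane',tf(p,[0,-97,74]),'bar',tf(p,[103+220*np.sin(.079),0,281]))
print('glue',back('top',[[370,145]],0))
```

```text
spare rib [[ 502. -313.   42.]
 [ 508. -337.   42.]
 [ 416. -364.   42.]
 [ 409. -340.   42.]]
scene [[ 510. -318.   42.]
 [ 413. -353.   42.]
 [ 410. -329.   42.]
 [ 509. -293.   42.]]
board [[530. 389.   9.]
 [528. 250.   9.]
 [358. 250.   9.]
 [362. 391.   9.]] [444.68106825 320.30648232   9.        ]
board [[358. 257.   9.]
 [361. 396.   9.]
 [526. 395.   9.]
 [526. 255.   9.]] [442.62958221 325.65922543   9.        ]
ribT [[593.28586813 -52.63810567  74.        ]
 [597.00081276 -74.46179911  74.        ]
 [503.60192514 -83.38975349  74.        ]
 [499.9487016  -62.36672102  74.        ]]
lane [[551.827323   -67.79162956  74.        ]] bar [[662.25285088  40.38506107 281.        ]]
glue [[ 604.12242544 -318.3643544     0.        ]]
```

Request:
carry_out:
  commands:
    - [[31,-22,0,0],[31,-22,0,0],[31,-22,0,0],[31,-22,0,0],[31,-22,0,0],[31,-22,0,0],[31,-22,0,0],[31,-22,0,0]]
  fingers: 0.2

```text
time: 1.22
tcp_pos: [353.4, -308.9, 253.6]
orientation: [3.141, -0.0, 0.292]
force: [-0.1, -0.1, 0.5]
finger_gap: 0.601
```

```bash
cat >> h.py <<'E'
from scipy.spatial.transform import Rotation as Ro
def wcam(s):
    m=camera_model('wrist');Rt=Ro.from_euler('xyz',s['orientation']).as_matrix();M=m['mount']
    Rc=Rt@M[:3,:3];tc=Rt@M[:3,3]+np.array(s['tcp_pos']);return m['intrinsics'],Rc,tc
def wback(s,px,z):
    K,Rc,tc=wcam(s);px=np.atleast_2d(px).astype(float)
    d=np.c_[px,np.ones(len(px))]@np.linalg.inv(K).T@Rc.T
    return tc+d*((z-tc[2])/d[:,2])[:,None]
def wproj(s,X):
    K,Rc,tc=wcam(s);c=(np.atleast_2d(X)-tc)@Rc@K.T;return c[:,:2]/c[:,2:]
def snap(name,f):
    s=observe();im=capture(name);cv2.imwrite('pics/'+f,np.ascontiguousarray(im[:,:,::-1]));return s
E
python3 - <<'E'
from h import *
import json
s=snap('wrist','w1.png');print(s['time'],s['tcp_pos'],s['orientation'])
np.save('s1.npy',np.r_[s['tcp_pos'],s['orientation']])
for d in outline_of('wrist','spare_mid'):print(d['p'],d['pixel'],cv2.minAreaRect(np.argwhere(d['pixels'])[:,::-1].astype(np.float32)))
E
```

```text
1.2167 [ 353.39260625 -308.90446503  253.60568992] [ 3.14076210e+00 -4.07138966e-04  2.92343714e-01]
0.84 [339.9, 80.9] ((341.2316589355469, 84.408447265625), (80.05340576171875, 108.03401947021484), 0.9093804955482483)
0.77 [518.1, 24.8] ((507.99993896484375, 32.99999237060547), (65.99998474121094, 101.99998474121094), 90.0)
```

View pics/w1.png

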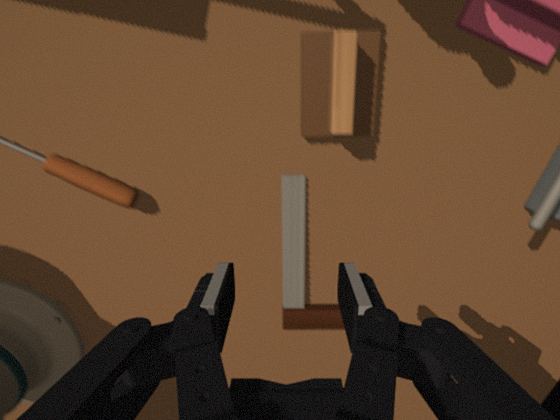

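Run:
```python
from h import *
v=np.load('s1.npy');s=dict(tcp_pos=v[:3],orientation=v[3:])
P=wback(s,[[333,30],[357,30],[353,134],[331,134]],42);print(P.round(1),P.mean(0))
P=wback(s,[[301,32],[301,137]],12);print(P.round(1))
```

```text
[[ 503.1 -308.8   42. ]
 [ 509.5 -330.    42. ]
 [ 420.7 -359.6   42. ]
 [ 414.3 -338.2   42. ]] [ 461.90346986 -334.15105956   42.        ]
[[ 498.4 -280.9   12. ]
 [ 399.8 -312.3   12. ]]
```

```bash
cat >> h.py <<'E'
def plan(goal,yaw=None,n=8,s=None,nd=1,q=None):
    """rows in tool frame: straight world line, constant turn, tool pointing down"""
    s=s or observe();p=np.array(s['tcp_pos']);y=s['orientation'][2]
    if q is not None:p=np.array(q[:3]);y=q[3]
    dy=0 if yaw is None else yaw-y
    st=(np.array(goal)-p)/n;rows=[]
    pc=p.copy();yc=y
    for i in range(n):
        w=p+st*(i+1)-pc
        c,sn=np.cos(yc),np.sin(yc)
        t=np.round([c*w[0]+sn*w[1],sn*w[0]-c*w[1],-w[2]],nd)
        r=round(-dy/n,3)
        pc+= [c*t[0]+sn*t[1],sn*t[0]-c*t[1],-t[2]];yc-=r
        rows.append([float(a) for a in t]+[r])
    for i in range(0,n,8):print(str([rows[i:i+8]]).replace('.0,',','))
    return rows
E
python3 - <<'E'
from h import *
plan([548,-68,240],.0968+np.pi,24,nd=0)
E
```

```text
[[[11, -7, 1, np.float64(-0.122)], [11, -6, 0, np.float64(-0.122)], [12, -4, 1, np.float64(-0.122)], [12, -3, 0, np.float64(-0.122)], [13, -1, 1, np.float64(-0.122)], [13, -0, 0, np.float64(-0.122)], [13, 2, 1, np.float64(-0.122)], [12, 3, 1, np.float64(-0.122)]]]
[[[12, 5, 0, np.float64(-0.122)], [11, 6, 1, np.float64(-0.122)], [10, 8, 0, np.float64(-0.122)], [10, 8, 1, np.float64(-0.122)], [8, 10, 0, np.float64(-0.122)], [7, 11, 1, np.float64(-0.122)], [5, 11, 0, np.float64(-0.122)], [5, 12, 1, np.float64(-0.122)]]]
[[[2, 13, 1, np.float64(-0.122)], [1, 12, 0, np.float64(-0.122)], [-0, 13, 1, np.float64(-0.122)], [-2, 13, 0, np.float64(-0.122)], [-4, 12, 1, np.float64(-0.122)], [-5, 12, 0, np.float64(-0.122)], [-6, 11, 1, np.float64(-0.122)], [-8, 10, 1, np.float64(-0.122)]]]
```

Request:
carry_out:
  commands:
    - [[11,-7,1,-0.122],[11,-6,0,-0.122],[12,-4,1,-0.122],[12,-3,0,-0.122],[13,-1,1,-0.122],[13,0,0,-0.122],[13,2,1,-0.122],[12,3,1,-0.122]]

```text
time: 1.98
tcp_pos: [417.6, -231.8, 248.4]
orientation: [3.141, 0.001, 1.274]
force: [-0.4, 0.2, 0.2]
finger_gap: 0.602
```

Request:
carry_out:
  commands:
    - [[12,5,0,-0.122],[11,6,1,-0.122],[10,8,0,-0.122],[10,8,1,-0.122],[8,10,0,-0.122],[7,11,1,-0.122],[5,11,0,-0.122],[5,12,1,-0.122]]

```text
time: 2.65
tcp_pos: [482.2, -153.0, 244.5]
orientation: [-3.141, 0.001, 2.25]
force: [1.0, -0.3, 0.3]
finger_gap: 0.601
```

Request:
carry_out:
  commands:
    - [[2,13,1,-0.122],[1,12,0,-0.122],[0,13,1,-0.122],[-2,13,0,-0.122],[-4,12,1,-0.122],[-5,12,0,-0.122],[-6,11,1,-0.122],[-8,10,1,-0.122]]

```text
time: 3.32
tcp_pos: [547.7, -74.3, 239.3]
orientation: [-3.141, -0.0, -3.057]
force: [0.9, 0.6, 0.5]
finger_gap: 0.6
```

Run:
```python
from h import *
s=snap('wrist','w2.png');print(s['time'],s['tcp_pos'],s['orientation'])
np.save('s2.npy',np.r_[s['tcp_pos'],s['orientation']])
```

```text
3.3167 [547.6693851  -74.32663891 239.29833654] [-3.14092434e+00 -6.22543820e-06 -3.05682448e+00]
```

View pics/w2.png

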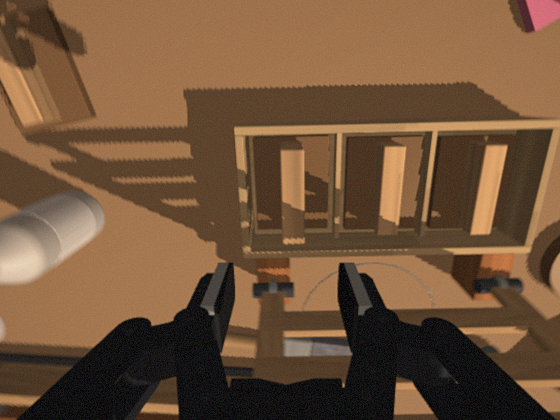

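Run:
```python
from h import *
v=np.load('s2.npy');s=dict(tcp_pos=v[:3],orientation=v[3:])
P=wback(s,[[281,150],[304,150],[305,244],[282,244]],74);print(P.round(1),P.mean(0))
im=cv2.imread('pics/w2.png')
T=np.array([[236,127],[249,253],[530,248]]);L=np.array([[-68,-151,56],[68,-151,56],[68,151,56]])
r=least_squares(lambda p:(wproj(s,tf(p,L))-T).ravel(),np.load('tray.npy'));print(r.x,r.fun.round(1))
pt=r.x
print('lane',tf(pt,[[0,-97,74]]))
for p,c in ((np.load('tray.npy'),(255,0,0)),(pt,(0,255,0))):
    L=np.array([[-68,-151,56],[68,-151,56],[68,151,56],[-68,151,56]])
    cv2.polylines(im,[wproj(s,tf(p,L)).round().astype(int)],True,c,1)
    for y,z in ((-97,74),(0,50),(97,50)):
        L=np.array([[-47,-11,z],[47,-11,z],[47,11,z],[-47,11,z]])+[0,y,0]
        cv2.polylines(im,[wproj(s,tf(p,L)).round().astype(int)],True,c,1)
cv2.imwrite('pics/w2d.png',cv2.resize(im[100:310,200:560],None,fx=2.2,fy=2.2,interpolation=cv2.INTER_CUBIC))
```

```text
[[507.6 -81.7  74. ]
 [505.8 -61.4  74. ]
 [597.  -50.9  74. ]
 [598.9 -73.4  74. ]] [552.30953518 -66.8513872   74.        ]
[5.40596887e+02 3.24398996e+01 1.14936289e-01] [-0.6 -2.8 -3.1  3.8  3.7  1.2]
lane [[551.72117688 -63.92010339  74.        ]]
```

View pics/w2d.png

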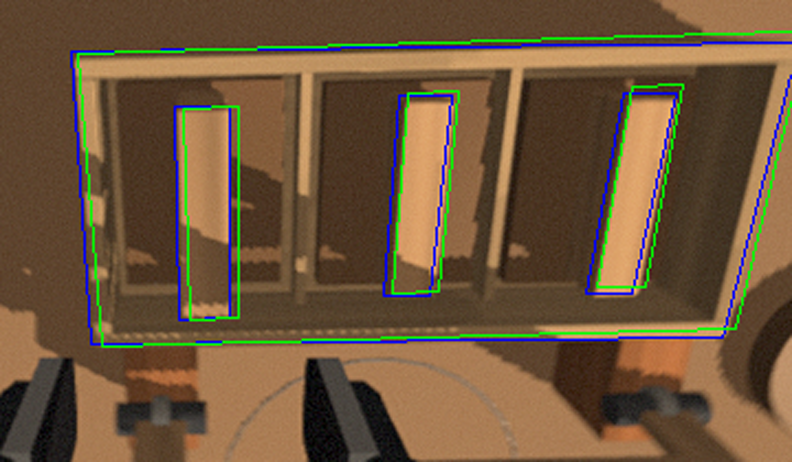

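Request:
carry_out:
  commands:
    - [[-4,7,20,-0.013],[0,0,27,0],[0,0,27,0],[0,0,27,0],[0,0,27,0],[0,0,25,0],[0,0,20,0],[0,0,0,0]]
  fingers: 0.05

```text
time: 4.03
tcp_pos: [547.5, -66.9, 62.4]
orientation: [3.139, -0.008, -3.052]
force: [-0.9, 0.0, 0.6]
finger_gap: 0.524
```

Request:
carry_out:
  commands:
    - [[0,0,0,0],[0,0,0,0],[0,0,0,0],[0,0,0,0],[0,0,0,0],[0,0,0,0],[0,0,0,0],[0,0,0,0]]
  fingers: -1
  squeeze: 50

```text
time: 4.7
tcp_pos: [551.5, -66.9, 67.5]
orientation: [-3.141, 0.002, -3.049]
force: [-0.5, -1.1, 6.7]
finger_gap: 0.25
```

Request:
carry_out:
  commands:
    - [[0,0,-10,0],[0,0,-15,0],[0,0,-20,0],[0,0,-20,0],[0,0,-20,0],[0,0,-15,0],[0,0,0,0],[0,0,0,0]]

```text
time: 5.37
tcp_pos: [550.8, -66.5, 166.8]
orientation: [-3.141, 0.001, -3.049]
force: [-1.1, -0.1, -2.5]
finger_gap: 0.251
```

Run:
```python
from h import *
s=snap('wrist','w3.png');print(s['time'],s['tcp_pos'],s['orientation'],s['force'],s['finger_gap'])
plan([443,322,175],-np.pi,16,nd=0,s=s)
```

```text
5.3667 [550.84427922 -66.47082559 166.79921037] [-3.14124323e+00  1.21386429e-03 -3.04923038e+00] [-1.131456   -0.07417016 -2.45659126] 0.2510993987955079
[[[4, 25, -1, np.float64(0.006)], [5, 25, -0, np.float64(0.006)], [5, 24, -1, np.float64(0.006)], [5, 25, -0, np.float64(0.006)], [5, 25, -1, np.float64(0.006)], [5, 24, -0, np.float64(0.006)], [5, 25, -1, np.float64(0.006)], [6, 25, -0, np.float64(0.006)]]]
[[[6, 24, -1, np.float64(0.006)], [5, 25, -0, np.float64(0.006)], [6, 24, -1, np.float64(0.006)], [6, 25, -0, np.float64(0.006)], [7, 24, -1, np.float64(0.006)], [6, 24, -0, np.float64(0.006)], [7, 25, -1, np.float64(0.006)], [6, 24, -0, np.float64(0.006)]]]
```

View pics/w3.png

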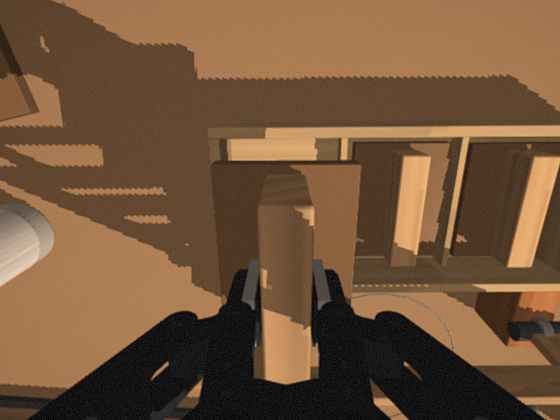

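Request:
carry_out:
  commands:
    - [[4,25,0,0.006],[5,25,0,0.006],[5,24,0,0.006],[5,25,0,0.006],[5,25,0,0.006],[5,24,0,0.006],[5,25,0,0.006],[6,25,0,0.006]]

```text
time: 6.08
tcp_pos: [495.2, 129.0, 164.5]
orientation: [-3.141, -0.004, -3.098]
force: [-0.6, 0.7, -2.5]
finger_gap: 0.248
```

Request:
carry_out:
  commands:
    - [[6,24,0,0.006],[5,25,0,0.006],[6,24,0,0.006],[6,25,0,0.006],[7,24,0,0.006],[6,24,0,0.006],[7,25,0,0.006],[6,24,0,0.006]]

```text
time: 6.75
tcp_pos: [441.4, 322.5, 164.3]
orientation: [-3.14, -0.004, 3.138]
force: [0.7, -0.4, -2.7]
finger_gap: 0.247
```

Request:
carry_out:
  commands:
    - [[0,0,15,0],[0,0,20,0],[0,0,20,0],[0,0,15,0],[0,0,10,0],[0,0,8,0],[0,0,0,0],[0,0,0,0]]

```text
time: 7.42
tcp_pos: [443.1, 321.8, 77.8]
orientation: [-3.141, -0.001, 3.138]
force: [0.6, 0.3, -2.3]
finger_gap: 0.25
```

Run:
```python
from h import *
s=snap('scene','s4.png');print(s['time'],s['tcp_pos'],s['orientation'],s['force'],s['finger_gap'])
im=cv2.imread('pics/s4.png');cv2.imwrite('pics/s4c.png',cv2.resize(im[200:420,200:480],None,fx=2.5,fy=2.5))
```

```text
7.4167 [443.14227704 321.76509069  77.83945758] [-3.14104775e+00 -8.91115607e-04  3.13766926e+00] [ 0.62512999  0.34920666 -2.27061301] 0.24975266535275728
```

View pics/s4c.png

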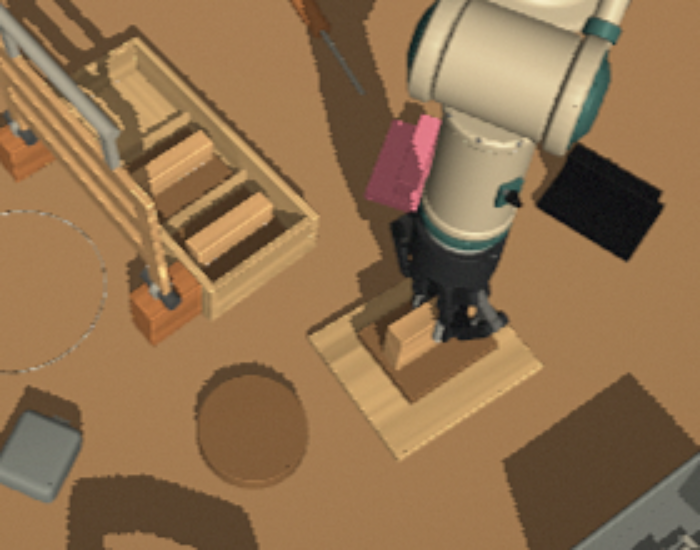

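Block held over the board's middle. Lower the last ~8 mm gently and release.

Request:
carry_out:
  commands:
    - [[0,0,3,0],[0,0,2,0],[0,0,2,0],[0,0,1,0],[0,0,1,0],[0,0,1,0],[0,0,0,0],[0,0,0,0]]

```text
time: 8.13
tcp_pos: [443.3, 321.9, 68.5]
orientation: [3.142, 0.0, 3.138]
force: [-0.8, 0.0, 0.8]
finger_gap: 0.249
```

Request:
carry_out:
  commands:
    - [[0,0,0,0],[0,0,0,0],[0,0,0,0],[0,0,0,0],[0,0,-10,0],[0,0,-20,0],[0,0,-25,0],[0,0,-30,0]]
  fingers: 0.1

```text
time: 8.8
tcp_pos: [442.4, 321.4, 153.7]
orientation: [-3.14, -0.002, 3.138]
force: [-0.6, 0.7, 0.2]
finger_gap: 0.552
```

Run:
```python
from h import *
s=snap('wrist','w5.png');print(s['time'],s['tcp_pos'],s['orientation'],s['force'],s['finger_gap'],s['joint_positions'])
print(s['joint_positions'])
plan([460,-334,200],-np.pi+.31+2*np.pi-0,24,nd=0,s=s)
```

```text
8.8 [442.41996086 321.39074936 153.66758162] [-3.14013766e+00 -2.45186828e-03  3.13773584e+00] [-0.63584118  0.6810125   0.21287846] 0.5515096498364427 [ 5.01049868e-01  3.10367793e-01  1.71808941e+00 -9.73007135e-05
  1.11598519e+00 -1.06584856e+00]
[ 5.01049868e-01  3.10367793e-01  1.71808941e+00 -9.73007135e-05
  1.11598519e+00 -1.06584856e+00]
[[[-1, -27, -2, np.float64(-0.013)], [-0, -28, -2, np.float64(-0.013)], [-0, -27, -2, np.float64(-0.013)], [-0, -27, -2, np.float64(-0.013)], [0, -28, -2, np.float64(-0.013)], [1, -27, -2, np.float64(-0.013)], [2, -27, -2, np.float64(-0.013)], [1, -27, -1, np.float64(-0.013)]]]
[[[2, -28, -2, np.float64(-0.013)], [3, -27, -2, np.float64(-0.013)], [2, -27, -2, np.float64(-0.013)], [3, -27, -2, np.float64(-0.013)], [4, -27, -2, np.float64(-0.013)], [4, -27, -2, np.float64(-0.013)], [4, -27, -2, np.float64(-0.013)], [4, -27, -2, np.float64(-0.013)]]]
[[[5, -27, -2, np.float64(-0.013)], [5, -27, -2, np.float64(-0.013)], [6, -27, -2, np.float64(-0.013)], [6, -26, -2, np.float64(-0.013)], [6, -27, -2, np.float64(-0.013)], [6, -27, -1, np.float64(-0.013)], [7, -26, -2, np.float64(-0.013)], [7, -26, -2, np.float64(-0.013)]]]
```

View pics/w5.png

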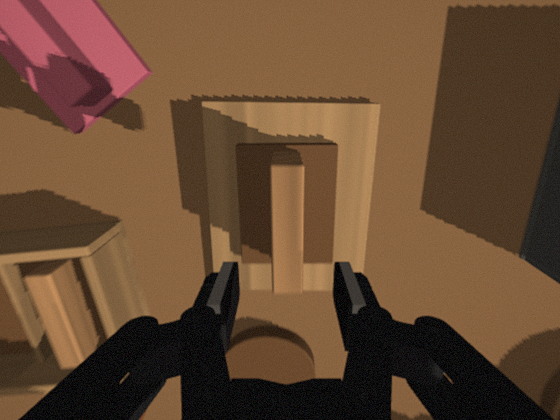

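Request:
carry_out:
  commands:
    - [[-1,-27,-4,-0.013],[0,-28,-4,-0.013],[0,-27,-4,-0.013],[0,-27,-4,-0.013],[0,-28,-2,-0.013],[1,-27,-2,-0.013],[2,-27,-2,-0.013],[1,-27,-2,-0.013]]

```text
time: 9.52
tcp_pos: [449.1, 102.7, 178.1]
orientation: [-3.141, 0.001, -3.041]
force: [-0.3, -0.8, -0.9]
finger_gap: 0.552
```

Request:
carry_out:
  commands:
    - [[2,-28,-2,-0.013],[3,-27,-2,-0.013],[2,-27,-2,-0.013],[3,-27,-2,-0.013],[4,-27,-2,-0.013],[4,-27,-2,-0.013],[4,-27,-2,-0.013],[4,-27,-2,-0.013]]

```text
time: 10.18
tcp_pos: [454.9, -116.1, 194.2]
orientation: [-3.141, 0.001, -2.937]
force: [0.5, -0.5, -0.3]
finger_gap: 0.549
```

Request:
carry_out:
  commands:
    - [[5,-27,0,-0.013],[5,-27,0,-0.013],[6,-27,0,-0.013],[6,-26,0,-0.013],[6,-27,0,-0.013],[6,-27,0,-0.013],[7,-26,0,-0.013],[7,-26,0,-0.013]]

```text
time: 10.85
tcp_pos: [461.1, -334.5, 194.0]
orientation: [-3.141, 0.0, -2.833]
force: [-0.4, 1.0, -0.5]
finger_gap: 0.553
```

Run:
```python
from h import *
s=snap('wrist','w6.png');print(s['time'],s['tcp_pos'],s['orientation'],s['force'],s['finger_gap'],s['joint_positions'])
np.save('s6.npy',np.r_[s['tcp_pos'],s['orientation']])
im=cv2.imread('pics/w6.png')
p=[462,-334,.31]
for hx,hy,z in((47,11,42),(52,40,12)):
    L=np.array([[-hx,-hy,z],[hx,-hy,z],[hx,hy,z],[-hx,hy,z]])
    cv2.polylines(im,[wproj(s,tf(p,L)).round().astype(int)],True,(255,0,0),1)
cv2.imwrite('pics/w6d.png',im)
```

```text
10.85 [ 461.0675614  -334.49365311  194.01823563] [-3.14070367e+00  4.76550311e-04 -2.83303301e+00] [-0.42845446  1.04738874 -0.47344516] 0.5530008977284333 [-7.49746558e-01  3.06376712e-01  1.61315580e+00 -2.19112472e-05
  1.22105169e+00 -2.62909482e+00]
```

View pics/w6d.png

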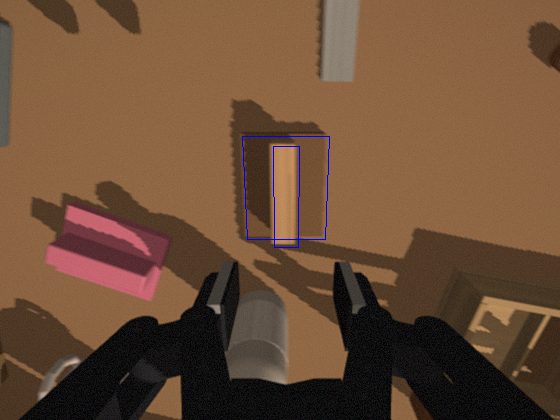

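Request:
carry_out:
  commands:
    - [[0,0,25,0],[0,0,30,0],[0,0,30,0],[0,0,27,0],[0,0,22,0],[0,0,14,0],[0,0,6,0],[0,0,0,0]]

```text
time: 11.57
tcp_pos: [460.6, -332.4, 38.3]
orientation: [3.14, -0.001, -2.833]
force: [0.3, -0.1, -0.4]
finger_gap: 0.549
```

Request:
carry_out:
  commands:
    - [[0,0,0,0],[0,0,0,0],[0,0,0,0],[0,0,0,0],[0,0,0,0],[0,0,0,0],[0,0,0,0],[0,0,0,0]]
  fingers: -1

```text
time: 12.23
tcp_pos: [462.3, -334.1, 41.0]
orientation: [-3.138, 0.002, -2.833]
force: [0.2, -0.6, 5.9]
finger_gap: 0.249
```

Request:
carry_out:
  commands:
    - [[0,0,-10,0],[0,0,-15,0],[0,0,-20,0],[0,0,-25,0],[0,0,-25,0],[0,0,-15,0],[0,0,0,0],[0,0,0,0]]

```text
time: 12.9
tcp_pos: [461.0, -332.8, 149.9]
orientation: [-3.141, 0.0, -2.833]
force: [-0.4, 0.1, -3.5]
finger_gap: 0.246
```

Run:
```python
from h import *
s=snap('wrist','w7.png');print(s['time'],s['tcp_pos'],s['orientation'],s['force'],s['finger_gap'])
plan([551.5,-67.5,150],-np.pi+.097,16,nd=0,s=s)
```

```text
12.9 [ 461.04606783 -332.80791419  149.90672356] [-3.14076163e+00  4.61041727e-04 -2.83334336e+00] [-0.35748567  0.09381034 -3.49784181] 0.2456703833686653
[[[-10, 14, -0, np.float64(0.013)], [-11, 14, -0, np.float64(0.013)], [-10, 15, -0, np.float64(0.013)], [-10, 14, -0, np.float64(0.013)], [-9, 15, -0, np.float64(0.013)], [-10, 14, -0, np.float64(0.013)], [-9, 15, -0, np.float64(0.013)], [-9, 15, -0, np.float64(0.013)]]]
[[[-9, 15, -0, np.float64(0.013)], [-9, 16, -0, np.float64(0.013)], [-8, 15, -0, np.float64(0.013)], [-8, 15, -0, np.float64(0.013)], [-9, 16, -0, np.float64(0.013)], [-7, 15, -0, np.float64(0.013)], [-8, 16, -0, np.float64(0.013)], [-8, 16, -0, np.float64(0.013)]]]
```

View pics/w7.png

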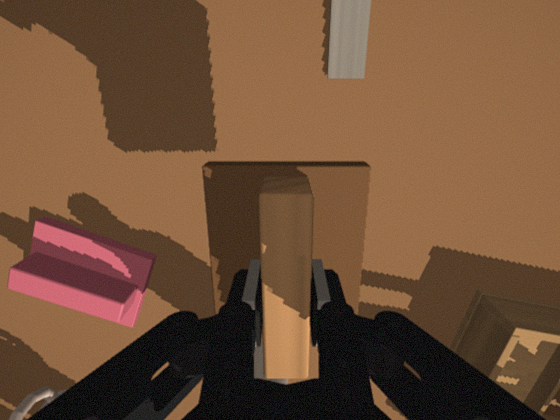

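Request:
carry_out:
  commands:
    - [[-10,14,0,0.013],[-11,14,0,0.013],[-10,15,0,0.013],[-10,14,0,0.013],[-9,15,0,0.013],[-10,14,0,0.013],[-9,15,0,0.013],[-9,15,0,0.013]]

```text
time: 13.62
tcp_pos: [505.2, -199.1, 147.1]
orientation: [3.139, -0.004, -2.938]
force: [-0.9, 0.3, -2.2]
finger_gap: 0.248
```

Request:
carry_out:
  commands:
    - [[-9,15,0,0.013],[-9,16,0,0.013],[-8,15,0,0.013],[-8,15,0,0.013],[-9,16,0,0.013],[-7,15,0,0.013],[-8,16,0,0.013],[-8,16,0,0.013]]

```text
time: 14.28
tcp_pos: [550.5, -66.5, 147.1]
orientation: [3.14, -0.005, -3.042]
force: [0.5, 0.0, -2.2]
finger_gap: 0.249
```

Request:
carry_out:
  commands:
    - [[0,0,0,0],[0,0,0,0],[0,0,0,0],[0,0,0,0],[0,0,0,0],[0,0,0,0],[0,0,0,0],[0,0,0,0]]

```text
time: 14.95
tcp_pos: [551.9, -68.1, 149.3]
orientation: [-3.141, 0.0, -3.042]
force: [0.4, -0.6, -0.7]
finger_gap: 0.248
```

Run:
```python
from h import *
s=snap('wrist','w8.png');print(s['time'],s['tcp_pos'],s['orientation'],s['force'],s['finger_gap'])
im=cv2.imread('pics/w8.png');p=np.load('tray.npy')
for L in ([[-68,-151,56],[68,-151,56],[68,151,56],[-68,151,56]],[[-60,-143,56],[60,-143,56],[60,-51,56],[-60,-51,56]]):
    cv2.polylines(im,[wproj(s,tf(p,L)).round().astype(int)],True,(255,0,0),1)
q=[s['tcp_pos'][0],s['tcp_pos'][1],s['orientation'][2]]
z=s['tcp_pos'][2]-41
cv2.polylines(im,[wproj(s,tf(q,[[-52,-40,z+12],[52,-40,z+12],[52,40,z+12],[-52,40,z+12]])).round().astype(int)],True,(0,255,0),1)
cv2.imwrite('pics/w8d.png',cv2.resize(im[90:310,170:490],None,fx=2.4,fy=2.4))
```

```text
14.95 [551.89650515 -68.12520225 149.34730029] [-3.14145528e+00  7.44033234e-05 -3.04200920e+00] [ 0.43152193 -0.56618992 -0.65964614] 0.24750427630450791
```

View pics/w8d.png

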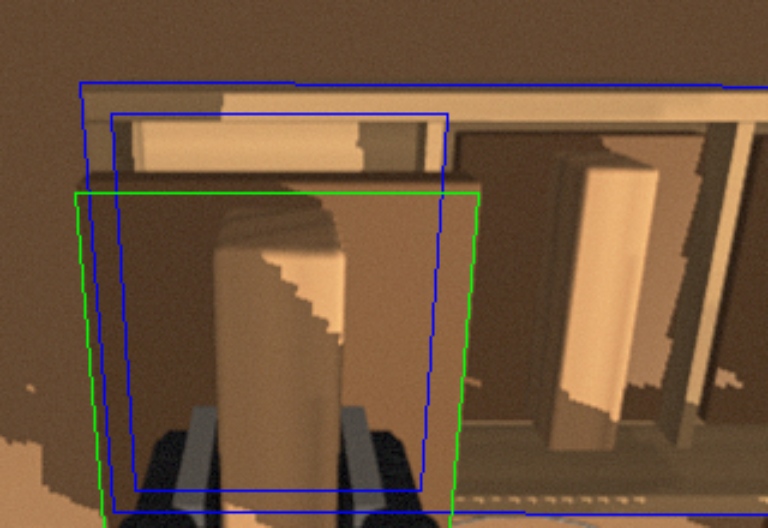

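Request:
carry_out:
  commands:
    - [[-1,0,15,0],[0,0,20,0],[0,0,18,0],[0,0,12,0],[0,0,8,0],[0,0,6,0],[0,0,5,0],[0,0,4,0]]

```text
time: 15.67
tcp_pos: [553.4, -67.8, 61.3]
orientation: [-3.141, 0.001, -3.041]
force: [0.5, 0.4, -1.5]
finger_gap: 0.246
```

Request:
carry_out:
  commands:
    - [[0,0,4,0],[0,0,3,0],[0,0,2,0],[0,0,2,0],[0,0,1,0],[0,0,0,0],[0,0,0,0],[0,0,0,0]]

```text
time: 16.33
tcp_pos: [553.1, -67.7, 49.5]
orientation: [-3.141, 0.0, -3.041]
force: [0.3, -0.5, -2.2]
finger_gap: 0.25
```

Request:
carry_out:
  commands:
    - [[0,0,1,0],[0,0,1,0],[0,0,0,0],[0,0,0,0],[0,0,0,0],[0,0,0,0],[0,0,0,0],[0,0,0,0]]

```text
time: 17.0
tcp_pos: [553.2, -67.7, 49.0]
orientation: [-3.141, 0.001, -3.041]
force: [-2.5, 0.6, 8.2]
finger_gap: 0.247
```

Seated (force reversed). Release and rise.

Request:
carry_out:
  commands:
    - [[0,0,0,0],[0,0,0,0],[0,0,0,0],[0,0,0,0],[0,0,-10,0],[0,0,-20,0],[0,0,-30,0],[0,0,-30,0]]
  fingers: 0.0

```text
time: 17.67
tcp_pos: [552.3, -67.5, 138.1]
orientation: [3.141, -0.002, -3.041]
force: [1.3, -0.4, 0.3]
finger_gap: 0.501
```

Request:
carry_out:
  commands:
    - [[0,0,-35,0],[0,0,-40,0],[0,0,-40,0],[0,0,-40,0],[0,0,-40,0],[0,0,-40,0],[0,0,0,0],[0,0,0,0]]

```text
time: 18.33
tcp_pos: [553.7, -67.8, 375.8]
orientation: [-3.139, 0.006, -3.041]
force: [-0.5, -0.6, -0.6]
finger_gap: 0.501
```

Run:
```python
from h import *
s=snap('wrist','w9.png');print(s['time'],s['tcp_pos'],s['orientation'],s['force'],s['finger_gap'])
p=np.load('tray.npy')
im=cv2.imread('pics/w9.png')
L=[[-68,-151,56],[68,-151,56],[68,151,56],[-68,151,56]]
cv2.polylines(im,[wproj(s,tf(p,L)).round().astype(int)],True,(255,0,0),1)
for y in(-97,0,97):
    L=np.array([[-47,-11,50],[47,-11,50],[47,11,50],[-47,11,50]])+[0,y,0]
    cv2.polylines(im,[wproj(s,tf(p,L)).round().astype(int)],True,(255,0,0),1)
a=1.65;c=lambda z:[103-220*np.cos(a),z,62+220*np.sin(a)]
cv2.polylines(im,[wproj(s,tf(p,[c(-70),c(70)])).round().astype(int)],False,(0,255,0),1)
print(wproj(s,tf(p,[c(-70),c(70)])))
cv2.imwrite('pics/w9d.png',im)
snap('top','t9.png')
im=cv2.imread('pics/t9.png')
cv2.polylines(im,[proj('top',tf(p,[c(-70),c(70)])).round().astype(int)],False,(0,255,0),1)
cv2.imwrite('pics/t9c.png',cv2.resize(im[70:220,150:350],None,fx=4,fy=4))
snap('scene','s9.png')
im=cv2.imread('pics/s9.png')
cv2.polylines(im,[proj('scene',tf(p,[c(-70),c(70)])).round().astype(int)],False,(0,255,0),1)
cv2.imwrite('pics/s9c.png',cv2.resize(im[180:340,160:350],None,fx=4,fy=3.75))
```

```text
18.3333 [553.73665767 -67.77089204 375.8207065 ] [-3.13919993  0.0064985  -3.04134829] [-0.47147336 -0.6219997  -0.58468587] 0.5014253668385161
[[317.26073796 351.97814736]
 [483.5706589  352.81000626]]
```

View pics/w9d.png

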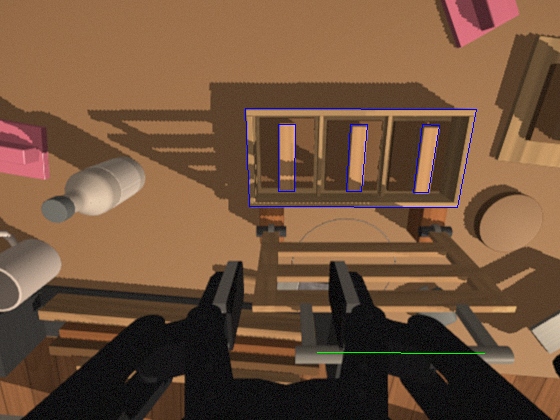

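View pics/t9c.png

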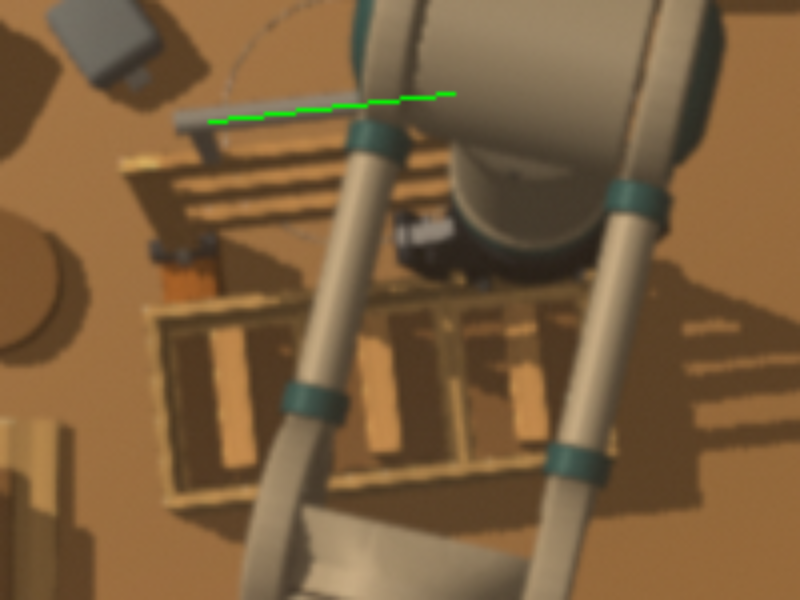

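View pics/s9c.png

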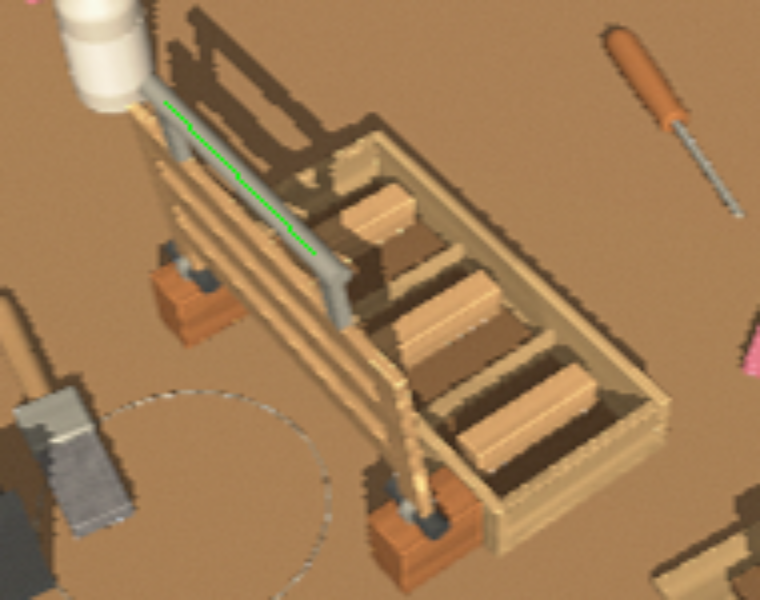

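Run:
```python
from h import *
plan([662,40.4,376],-3.041-np.pi/2+.005,16,nd=0)
```

```text
[[[-8, 6, -0, np.float64(0.098)], [-6, 7, -1, np.float64(0.098)], [-7, 7, 0, np.float64(0.098)], [-5, 8, -0, np.float64(0.098)], [-5, 8, -1, np.float64(0.098)], [-3, 9, 0, np.float64(0.098)], [-3, 9, -0, np.float64(0.098)], [-2, 10, -1, np.float64(0.098)]]]
[[[-1, 9, 0, np.float64(0.098)], [-0, 10, -0, np.float64(0.098)], [0, 10, -1, np.float64(0.098)], [2, 9, 0, np.float64(0.098)], [3, 9, -0, np.float64(0.098)], [3, 9, -1, np.float64(0.098)], [5, 9, 0, np.float64(0.098)], [5, 8, -0, np.float64(0.098)]]]
```

Request:
carry_out:
  commands:
    - [[-8,6,0,0.098],[-6,7,0,0.098],[-7,7,0,0.098],[-5,8,0,0.098],[-5,8,0,0.098],[-3,9,0,0.098],[-3,9,0,0.098],[-2,10,0,0.098]]

```text
time: 19.15
tcp_pos: [607.3, -13.1, 369.9]
orientation: [-3.139, -0.004, 2.453]
force: [-1.1, -0.6, 0.1]
finger_gap: 0.502
```

Request:
carry_out:
  commands:
    - [[-1,9,0,0.098],[0,10,0,0.098],[0,10,0,0.098],[2,9,0,0.098],[3,9,0,0.098],[3,9,0,0.098],[5,9,0,0.098],[5,8,0,0.098]]

```text
time: 19.82
tcp_pos: [662.6, 40.6, 369.6]
orientation: [-3.137, -0.001, 1.669]
force: [0.1, -0.1, -0.5]
finger_gap: 0.498
```

Request:
carry_out:
  commands:
    - [[0,0,0,0],[0,0,0,0],[0,0,0,0],[0,0,0,0],[0,0,0,0],[0,0,0,0],[0,0,0,0],[0,0,0,0]]

```text
time: 20.48
tcp_pos: [662.8, 39.9, 372.5]
orientation: [3.141, 0.0, 1.674]
force: [0.3, 0.4, 0.1]
finger_gap: 0.503
```

Run:
```python
from h import *
s=snap('wrist','w10.png');print(s['time'],s['tcp_pos'],s['orientation'],s['force'],s['finger_gap'])
p=np.load('tray.npy')
im=cv2.imread('pics/w10.png')
a=1.65;c=lambda z:[103-220*np.cos(a),z,62+220*np.sin(a)]
for d in(-7,7):
    e=lambda z:[c(z)[0]+d,z,c(z)[2]]
    cv2.polylines(im,[wproj(s,tf(p,[e(-70),e(70)])).round().astype(int)],False,(0,255,0),1)
cv2.imwrite('pics/w10d.png',im)
```

```text
20.4833 [662.77777899  39.91358156 372.54528277] [3.14121877e+00 1.80851164e-04 1.67376474e+00] [0.27473154 0.3843225  0.09041849] 0.5026839844406213
```

View pics/w10d.png

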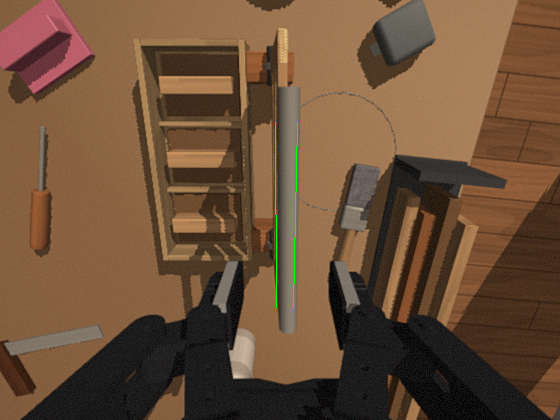

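Request:
carry_out:
  commands:
    - [[0,1,15,0],[0,0,20,0],[0,0,20,0],[0,0,15,0],[0,0,10,0],[0,0,8,0],[0,0,0,0],[0,0,0,0]]

```text
time: 21.2
tcp_pos: [664.1, 40.2, 284.6]
orientation: [3.141, 0.0, 1.674]
force: [1.0, 0.6, 0.8]
finger_gap: 0.5
```

Request:
carry_out:
  commands:
    - [[0,0,0,0],[0,0,0,0],[0,0,0,0],[0,0,0,0],[0,0,0,0],[0,0,0,0],[0,0,0,0],[0,0,0,0]]
  fingers: -1
  squeeze: 40

```text
time: 21.87
tcp_pos: [664.4, 40.2, 285.6]
orientation: [3.139, 0.0, 1.674]
force: [0.4, 0.5, 5.0]
finger_gap: 0.146
```

Run:
```python
from h import *
s=snap('wrist','w11.png');print(s['time'],s['tcp_pos'],s['orientation'],s['force'],s['finger_gap'],s['joint_positions'])
```

```text
21.8667 [664.3905478   40.16398544 285.56989979] [3.13916115e+00 4.58904242e-04 1.67376570e+00] [0.37476479 0.50444552 4.97549239] 0.14594208522332963 [-4.40266350e-02  3.99779730e-01  1.23878611e+00 -9.80599890e-05
  1.50055431e+00 -1.46989807e-01]
```

View pics/w11.png

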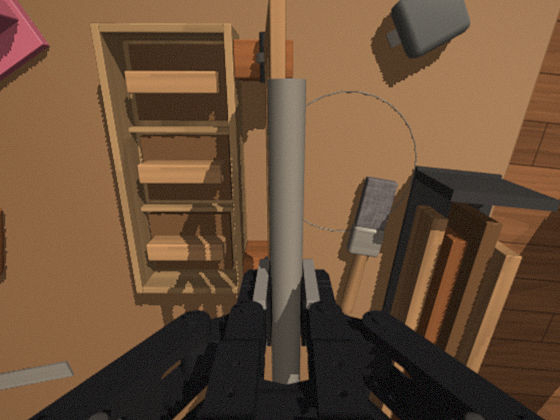

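Run:
```python
import numpy as np
def arc(a1,a2,n,ramp=4):
    v=np.ones(n);
    for i in range(ramp): v[i]=v[-1-i]=(i+1)/(ramp+1)
    a=a1+(a2-a1)*np.cumsum(v)/v.sum()
    X=-220*np.cos(np.r_[a1,a]);Z=220*np.sin(np.r_[a1,a])
    px,pz=np.zeros(2)
    rows=[]
    for i in range(n):
        ty=round((X[i+1]-X[0]-px)*2)/2;tz=round((-(Z[i+1]-Z[0])-pz)*2)/2
        px+=ty;pz+=tz;rows.append([0,ty,tz,0])
    for i in range(0,n,8):print([rows[i:i+8]],round(a[min(i+7,n-1)],3))
print('down');arc(1.65,0,40)
```

```text
down
[[[0, -2.0, 0.0, 0], [0, -4.0, -0.5, 0], [0, -6.0, 0.0, 0], [0, -8.0, 0.0, 0], [0, -10.0, 0.0, 0], [0, -10.5, 1.0, 0], [0, -10.0, 1.5, 0], [0, -9.5, 1.5, 0]]] 1.375
[[[0, -10.0, 2.0, 0], [0, -10.0, 3.0, 0], [0, -9.5, 3.0, 0], [0, -9.5, 3.5, 0], [0, -9.0, 4.0, 0], [0, -9.0, 4.0, 0], [0, -9.0, 5.0, 0], [0, -8.5, 5.0, 0]]] 1.008
[[[0, -8.5, 6.0, 0], [0, -8.5, 5.5, 0], [0, -7.5, 6.5, 0], [0, -7.5, 6.5, 0], [0, -7.5, 7.0, 0], [0, -7.0, 7.5, 0], [0, -6.5, 7.5, 0], [0, -6.0, 8.0, 0]]] 0.642
[[[0, -6.0, 8.5, 0], [0, -5.5, 8.5, 0], [0, -5.0, 8.5, 0], [0, -4.5, 9.0, 0], [0, -4.5, 9.0, 0], [0, -4.0, 9.5, 0], [0, -3.0, 9.5, 0], [0, -3.0, 9.5, 0]]] 0.275
[[[0, -2.5, 10.0, 0], [0, -2.0, 9.5, 0], [0, -2.0, 10.0, 0], [0, -1.0, 10.0, 0], [0, -0.5, 8.0, 0], [0, -0.5, 6.5, 0], [0, 0.0, 4.0, 0], [0, 0.0, 2.0, 0]]] 0.0
```

Request:
carry_out:
  commands:
    - [[0,-2,0,0],[0,-4,-0.5,0],[0,-6,0,0],[0,-8,0,0],[0,-10,0,0],[0,-10.5,1,0],[0,-10,1.5,0],[0,-9.5,1.5,0]]

```text
time: 22.58
tcp_pos: [604.6, 34.1, 281.6]
orientation: [3.138, 0.0, 1.674]
force: [1.3, 0.7, 3.2]
finger_gap: 0.146
```

Request:
carry_out:
  commands:
    - [[0,-10,2,0],[0,-10,3,0],[0,-9.5,3,0],[0,-9.5,3.5,0],[0,-9,4,0],[0,-9,4,0],[0,-9,5,0],[0,-8.5,5,0]]

```text
time: 23.25
tcp_pos: [530.4, 26.6, 251.6]
orientation: [3.138, -0.0, 1.674]
force: [6.8, 1.3, -2.6]
finger_gap: 0.15
```

Request:
carry_out:
  commands:
    - [[0,-8.5,6,0],[0,-8.5,5.5,0],[0,-7.5,6.5,0],[0,-7.5,6.5,0],[0,-7.5,7,0],[0,-7,7.5,0],[0,-6.5,7.5,0],[0,-6,8,0]]

```text
time: 23.92
tcp_pos: [472.5, 20.7, 196.9]
orientation: [3.137, -0.0, 1.673]
force: [4.1, 2.5, 2.9]
finger_gap: 0.147
```

Request:
carry_out:
  commands:
    - [[0,-6,8.5,0],[0,-5.5,8.5,0],[0,-5,8.5,0],[0,-4.5,9,0],[0,-4.5,9,0],[0,-4,9.5,0],[0,-3,9.5,0],[0,-3,9.5,0]]

```text
time: 24.58
tcp_pos: [437.0, 17.0, 124.8]
orientation: [3.138, -0.0, 1.673]
force: [3.9, 3.7, 5.3]
finger_gap: 0.15
```

Request:
carry_out:
  commands:
    - [[0,-2.5,10,0],[0,-2,9.5,0],[0,-2,10,0],[0,-1,10,0],[0,-0.5,8,0],[0,-0.5,6.5,0],[0,0,4,0],[0,0,2,0]]

```text
time: 25.25
tcp_pos: [427.9, 16.1, 64.7]
orientation: [3.141, -0.001, 1.673]
force: [2.8, 3.3, 5.5]
finger_gap: 0.148
```

Request:
carry_out:
  commands:
    - [[0,0,1,0],[0,0,1,0],[0,0,0,0],[0,0,0,0],[0,0,0,0],[0,0,0,0],[0,0,0,0],[0,0,0,0]]

```text
time: 25.92
tcp_pos: [427.9, 16.1, 63.2]
orientation: [3.14, -0.0, 1.673]
force: [2.4, 3.1, 6.1]
finger_gap: 0.145
```

Run:
```python
from h import *
s=snap('scene','s12.png');print(s['time'],s['tcp_pos'],s['orientation'],s['force'],s['finger_gap'],s['joint_positions'])
im=cv2.imread('pics/s12.png');cv2.imwrite('pics/s12c.png',cv2.resize(im[180:340,160:360],None,fx=4,fy=3.7))
```

```text
25.9167 [427.91291776  16.09853337  63.15899341] [ 3.14025210e+00 -4.30289861e-04  1.67326600e+00] [2.38688342 3.09317328 6.14539129] 0.1454116366918141 [-1.25768168e-01  2.64981327e-01  2.08493198e+00  1.01655053e-03
  7.90471166e-01 -2.28952270e-01]
```

View pics/s12c.png

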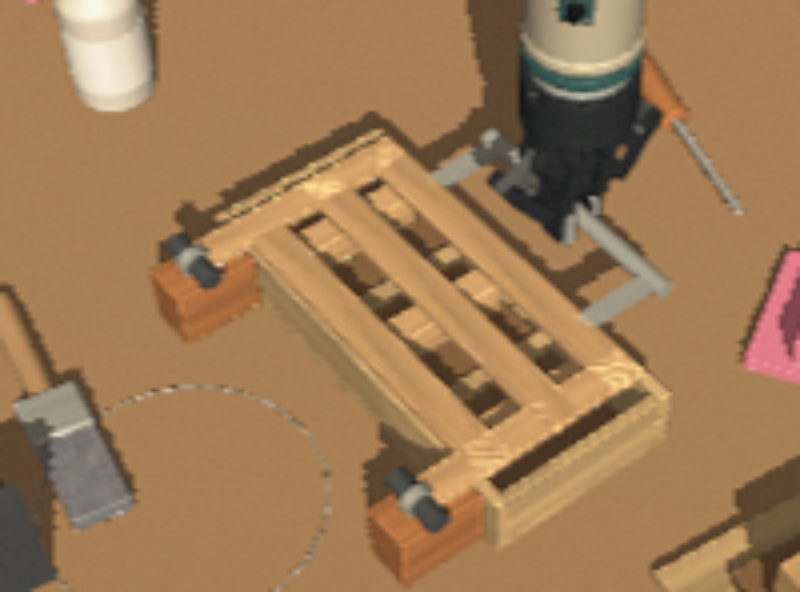

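Request:
carry_out:
  commands:
    - [[0,0,1,0],[0,0,1,0],[0,0,1,0],[0,0,1,0],[0,0,0,0],[0,0,0,0],[0,0,0,0],[0,0,0,0]]

```text
time: 26.63
tcp_pos: [427.9, 16.1, 59.4]
orientation: [3.14, -0.0, 1.673]
force: [1.3, 3.4, 9.8]
finger_gap: 0.145
```

Run:
```python
from h import *
s=snap('scene','s13.png')
p=np.load('tray.npy')
im=cv2.imread('pics/s13.png');K=5
o=(230,190);c=cv2.resize(im[190:300,230:350],None,fx=K,fy=K,interpolation=cv2.INTER_CUBIC)
for a,col in((0,(0,255,0)),(.05,(0,0,255))):
    for dz in(-7,7):
        L=[[103-220*np.cos(a),y,62+dz+220*np.sin(a)] for y in(-82,82)]
        q=((proj('scene',tf(p,L))-o+.5)*K-.5);cv2.polylines(c,[q.round().astype(int)],False,col,1)
cv2.imwrite('pics/s13c.png',c)
print(observe()['force'],observe()['tcp_pos'])
```

```text
[1.64684112 3.20566354 8.81934891] [427.89455311  16.11571325  59.37746508]
```

View pics/s13c.png

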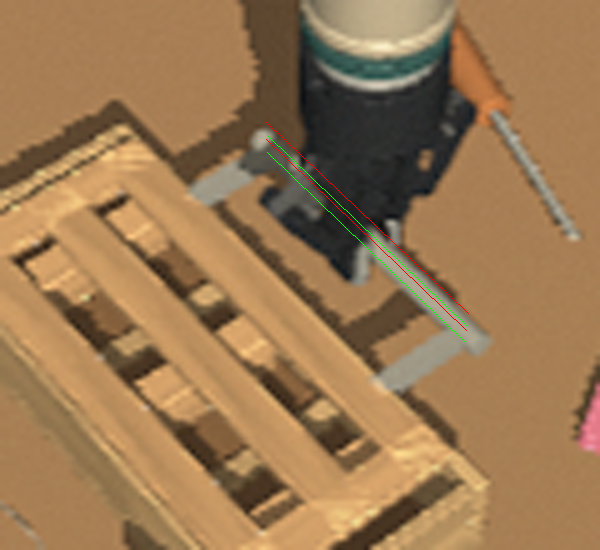

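Request:
carry_out:
  commands:
    - [[0,0,1,0],[0,0,1,0],[0,0,1,0],[0,0,1,0],[0,0,0,0],[0,0,0,0],[0,0,0,0],[0,0,0,0]]

```text
time: 27.35
tcp_pos: [427.9, 16.1, 56.1]
orientation: [3.14, -0.0, 1.673]
force: [0.4, 2.9, 16.6]
finger_gap: 0.147
```

Run:
```python
from h import *
s=snap('scene','s14.png')
print(s['force'],s['tcp_pos'])
a=[cv2.imread(f'pics/s{i}.png')[240:310,260:345].astype(float) for i in (12,13,14)]
snap('top','t14.png')
p=np.load('tray.npy')
im=cv2.imread('pics/s14.png');K=5
o=(230,190);c=cv2.resize(im[190:300,230:350],None,fx=K,fy=K,interpolation=cv2.INTER_CUBIC)
c0=cv2.resize(cv2.imread('pics/s12.png')[190:300,230:350],None,fx=K,fy=K,interpolation=cv2.INTER_CUBIC)
cv2.imwrite('pics/s14c.png',np.hstack([c0[150:,180:580],c[150:,180:580]]))
# shift of bar stub & slat
for nm,(x,y,w,h) in {'bar':(308,238,22,26),'slat':(250,225,60,60)}.items():
    g=[cv2.cvtColor(cv2.imread(f'pics/s{i}.png'),cv2.COLOR_BGR2GRAY)[y:y+h,x:x+w].astype(np.float32) for i in (12,13,14)]
    print(nm,cv2.phaseCorrelate(g[0],g[1]),cv2.phaseCorrelate(g[1],g[2]))
```

```text
[ 0.41545853  2.85955232 16.59216255] [427.86674288  16.1098661   56.05258072]
bar ((0.014462207586870335, 1.6146515016528546), 0.884416154873224) ((-0.11941882947826699, 1.117224672684074), 0.8677610401754026)
slat ((-0.1022559645597454, 0.29592346550317217), 0.9912016174528334) ((-0.05521390421872141, 0.4325442497424028), 1.0144839641782972)
```

View pics/s14c.png

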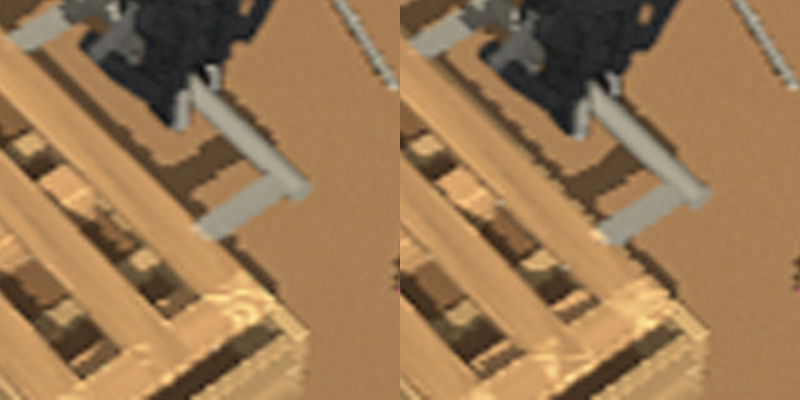

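Request:
carry_out:
  commands:
    - [[0,0,1,0],[0,0,1,0],[0,0,1,0],[0,0,1,0],[0,0,0,0],[0,0,0,0],[0,0,0,0],[0,0,0,0]]

```text
time: 28.12
tcp_pos: [428.0, 16.1, 52.9]
orientation: [3.14, -0.0, 1.673]
force: [-2.7, 3.3, 26.2]
finger_gap: 0.147
```

Run:
```python
from h import *
s=snap('scene','s15.png')
print(s['force'],s['tcp_pos'])
for nm,(x,y,w,h) in {'bar':(308,238,22,26),'slat':(250,225,60,60)}.items():
    g=[cv2.cvtColor(cv2.imread(f'pics/s{i}.png'),cv2.COLOR_BGR2GRAY)[y:y+h,x:x+w].astype(np.float32) for i in (12,13,14,15)]
    print(nm,[np.round(cv2.phaseCorrelate(g[i],g[i+1])[0],2) for i in range(3)])
```

```text
[-2.7412028   3.28719972 26.20291321] [427.9578287   16.11262366  52.94736955]
bar [array([0.01, 1.61]), array([-0.12,  1.12]), array([0.28, 1.64])]
slat [array([-0.1,  0.3]), array([-0.06,  0.43]), array([-0.1 ,  0.18])]
```

Run:
```python
from h import *
G=[cv2.cvtColor(cv2.imread(f'pics/s{i}.png'),cv2.COLOR_BGR2GRAY).astype(np.float32) for i in (12,13,14,15)]
for (x0,x1,y0,y1) in ((319,329,249,262),(308,316,254,266),(283,287,238,246),(270,280,222,232)):
  out=[]
  for g in G:
    t=cv2.resize(G[0][y0:y1,x0:x1],None,fx=8,fy=8,interpolation=cv2.INTER_CUBIC)
    I=cv2.resize(g[y0-5:y1+5,x0-5:x1+5],None,fx=8,fy=8,interpolation=cv2.INTER_CUBIC)
    r=cv2.matchTemplate(I,t,cv2.TM_CCOEFF_NORMED);_,v,_,l=cv2.minMaxLoc(r);out.append(((l[0]-40)/8,(l[1]-40)/8,round(v,3)))
  print(out)
K=6
cv2.imwrite('pics/s15c.png',np.hstack([cv2.resize(cv2.imread(f'pics/s{i}.png')[235:300,295:340],None,fx=K,fy=K,interpolation=cv2.INTER_NEAREST) for i in (12,14,15)]))
```

```text
[(0.0, 0.0, 0.996), (0.0, 1.0, 0.976), (-0.125, 1.625, 0.964), (0.0, 2.5, 0.945)]
[(0.0, 0.125, 0.992), (1.75, 0.0, 0.968), (1.625, 1.0, 0.944), (1.625, 1.875, 0.909)]
[(-5.0, -5.0, 0.996), (-4.625, -4.25, 0.961), (-1.25, -0.875, 0.958), (-1.75, -1.25, 0.952)]
[(0.0, 0.0, 0.995), (0.25, 0.75, 0.91), (0.5, 1.375, 0.921), (0.5, 1.875, 0.914)]
```

View pics/s15c.png

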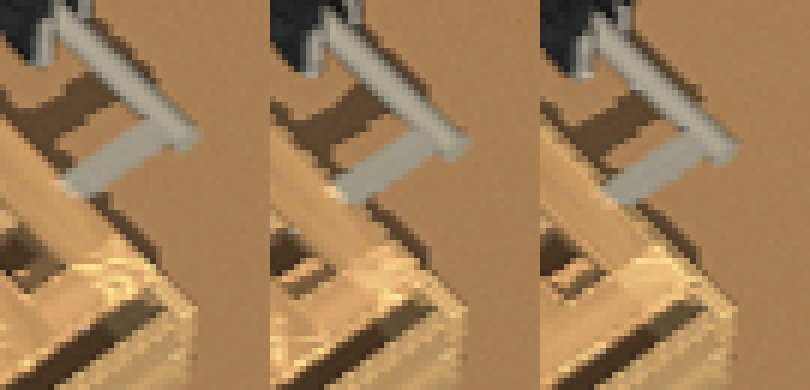

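Run:
```python
from h import *
p=np.load('tray.npy')
K=7;o=(280,220);out=[]
for i,aa in((15,(0,)),(12,(0,)),(9,(1.65,))):
    im=cv2.imread(f'pics/s{i}.png')
    oo=o if i!=9 else (190,190)
    c=cv2.resize(im[oo[1]:oo[1]+60,oo[0]:oo[0]+56],None,fx=K,fy=K,interpolation=cv2.INTER_CUBIC)
    for a in aa:
      L=[[103-220*np.cos(a),y,62+220*np.sin(a)] for y in(-75,75)]
      q=((proj('scene',tf(p,L))-oo+.5)*K-.5);cv2.polylines(c,[q.round().astype(int)],False,(0,255,0),1)
    out.append(c)
cv2.imwrite('pics/ov.png',cv2.resize(np.hstack(out),(800,300*800//840)))
```

```text
(no output)
```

View pics/ov.png

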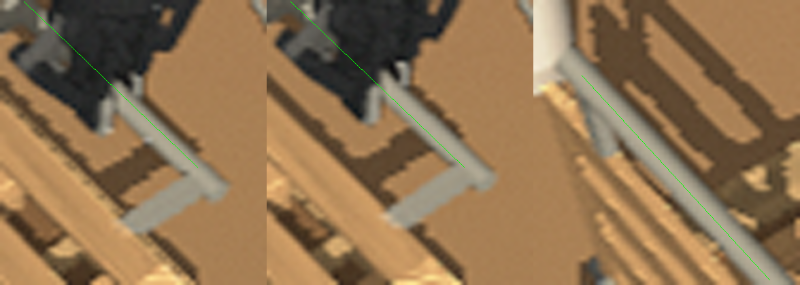

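Request:
carry_out:
  commands:
    - [[0,0,0.5,0],[0,0,0.5,0],[0,0,1,0],[0,0,0,0],[0,0,0,0],[0,0,0,0],[0,0,0,0],[0,0,0,0]]

```text
time: 28.83
tcp_pos: [428.1, 16.1, 51.4]
orientation: [3.139, -0.0, 1.673]
force: [-2.7, 2.9, 31.5]
finger_gap: 0.146
```

Run:
```python
from h import *
s=snap('scene','s16.png')
print(s['force'],s['tcp_pos'],s['moment'])
G=[cv2.cvtColor(cv2.imread(f'pics/s{i}.png'),cv2.COLOR_BGR2GRAY).astype(np.float32) for i in (12,13,14,15,16)]
for (x0,x1,y0,y1) in ((319,329,249,262),(270,280,222,232)):
  out=[]
  for g in G:
    t=cv2.resize(G[0][y0:y1,x0:x1],None,fx=8,fy=8,interpolation=cv2.INTER_CUBIC)
    I=cv2.resize(g[y0-5:y1+5,x0-5:x1+5],None,fx=8,fy=8,interpolation=cv2.INTER_CUBIC)
    r=cv2.matchTemplate(I,t,cv2.TM_CCOEFF_NORMED);_,v,_,l=cv2.minMaxLoc(r);out.append(((l[0]-40)/8,(l[1]-40)/8,round(v,3)))
  print(out)
snap('wrist','w16.png')
im=cv2.imread('pics/s16.png');cv2.imwrite('pics/s16c.png',cv2.resize(im[195:325,200:345],None,fx=5.4,fy=4.6,interpolation=cv2.INTER_CUBIC))
```

```text
[-2.74437536  2.93307136 31.5463348 ] [428.05583184  16.11641492  51.41170666] [ 0.59221718  0.24274178 -0.07196247]
[(0.0, 0.0, 0.996), (0.0, 1.0, 0.976), (-0.125, 1.625, 0.964), (0.0, 2.5, 0.945), (0.0, 3.0, 0.964)]
[(0.0, 0.0, 0.995), (0.25, 0.75, 0.91), (0.5, 1.375, 0.921), (0.5, 1.875, 0.914), (0.75, 2.0, 0.827)]
```

View pics/s16c.png

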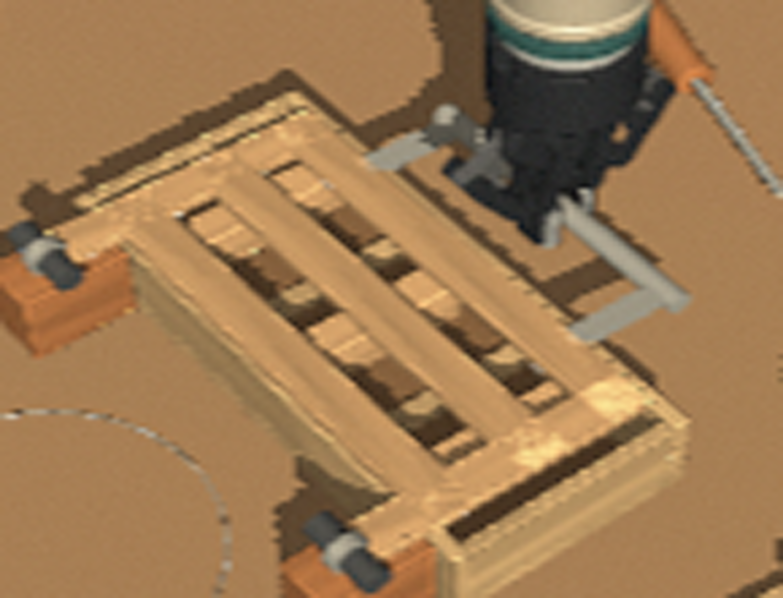

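View pics/w16.png

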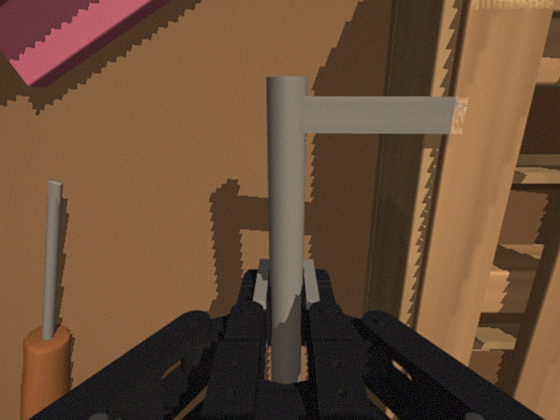

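Run:
```python
import numpy as np
def arc(a1,a2,n,ramp=4):
    v=np.ones(n);
    for i in range(ramp): v[i]=v[-1-i]=(i+1)/(ramp+1)
    a=a1+(a2-a1)*np.cumsum(v)/v.sum()
    X=-220*np.cos(np.r_[a1,a]);Z=220*np.sin(np.r_[a1,a])
    px,pz=np.zeros(2)
    rows=[]
    for i in range(n):
        ty=round((X[i+1]-X[0]-px)*2)/2;tz=round((-(Z[i+1]-Z[0])-pz)*2)/2
        px+=ty;pz+=tz;rows.append([0,ty,tz,0])
    for i in range(0,n,8):print([rows[i:i+8]],round(a[min(i+7,n-1)],3),X[i+8]-X[0],Z[i+8]-Z[0])
arc(0,1.65,40)
```

```text
[[[0, 0.0, -2.0, 0], [0, 0.0, -4.0, 0], [0, 0.5, -6.0, 0], [0, 0.5, -8.0, 0], [0, 1.0, -10.0, 0], [0, 1.5, -10.0, 0], [0, 2.5, -10.0, 0], [0, 2.5, -9.5, 0]]] 0.275 8.26645652178766 59.74032613034482
[[[0, 2.5, -10.0, 0], [0, 3.5, -9.5, 0], [0, 4.0, -9.0, 0], [0, 4.0, -9.5, 0], [0, 5.0, -9.0, 0], [0, 5.0, -8.5, 0], [0, 5.5, -8.5, 0], [0, 6.0, -8.0, 0]]] 0.642 43.75814991067094 131.67691626511632
[[[0, 6.0, -8.0, 0], [0, 6.5, -8.0, 0], [0, 7.0, -7.0, 0], [0, 7.0, -7.0, 0], [0, 8.0, -7.0, 0], [0, 7.5, -6.0, 0], [0, 8.5, -6.0, 0], [0, 8.0, -5.5, 0]]] 1.008 102.68029894466139 186.1077315542962
[[[0, 9.0, -5.5, 0], [0, 8.5, -4.5, 0], [0, 9.5, -4.5, 0], [0, 9.0, -4.0, 0], [0, 9.5, -3.5, 0], [0, 9.5, -3.0, 0], [0, 10.0, -2.5, 0], [0, 9.5, -2.5, 0]]] 1.375 177.19950424242282 215.79647254509425
[[[0, 10.0, -1.5, 0], [0, 10.0, -1.5, 0], [0, 10.0, -0.5, 0], [0, 10.5, -0.5, 0], [0, 8.0, 0.0, 0], [0, 6.0, 0.5, 0], [0, 4.0, 0.0, 0], [0, 2.0, 0.0, 0]]] 1.65 237.40659553748145 219.31030625986216
```

Request:
carry_out:
  commands:
    - [[0,0,-3,0],[0,0,-5,0],[0,0.5,-7,0],[0,0.5,-9,0],[0,1,-10,0],[0,1.5,-10,0],[0,2.5,-10,0],[0,2.5,-9.5,0]]
  squeeze: 60

```text
time: 29.6
tcp_pos: [434.5, 16.8, 112.3]
orientation: [-3.138, -0.0, 1.674]
force: [2.3, 1.4, 1.4]
finger_gap: 0.143
```

Request:
carry_out:
  commands:
    - [[0,2.5,-10,0],[0,3.5,-9.5,0],[0,4,-9,0],[0,4,-9.5,0],[0,5,-9,0],[0,5,-8.5,0],[0,5.5,-8.5,0],[0,6,-8,0]]

```text
time: 30.27
tcp_pos: [467.0, 20.1, 183.8]
orientation: [-3.131, -0.0, 1.674]
force: [-6.7, -1.2, 5.7]
finger_gap: 0.144
```

Request:
carry_out:
  commands:
    - [[0,6,-8,0],[0,6.5,-8,0],[0,7,-7,0],[0,7,-7,0],[0,8,-7,0],[0,7.5,-6,0],[0,8.5,-6,0],[0,8,-5.5,0]]

```text
time: 30.93
tcp_pos: [524.6, 25.8, 240.7]
orientation: [-3.131, 0.001, 1.674]
force: [-12.3, -1.2, 18.2]
finger_gap: 0.147
```

Request:
carry_out:
  commands:
    - [[0,9,-5.5,0],[0,8.5,-4.5,0],[0,9.5,-4.5,0],[0,9,-4,0],[0,9.5,-3.5,0],[0,9.5,-3,0],[0,10,-2.5,0],[0,9.5,-2.5,0]]

```text
time: 31.6
tcp_pos: [603.5, 33.8, 270.9]
orientation: [3.141, 0.001, 1.674]
force: [-0.8, -0.9, 9.6]
finger_gap: 0.141
```

Request:
carry_out:
  commands:
    - [[0,10,-1.5,0],[0,10,-1.5,0],[0,10,-0.5,0],[0,10,-0.5,0],[0,7,0,0],[0,6,0.5,0],[0,4,0,0],[0,2,0,0]]

```text
time: 32.27
tcp_pos: [663.0, 39.8, 272.9]
orientation: [3.141, 0.001, 1.674]
force: [-0.4, -0.8, 5.2]
finger_gap: 0.145
```

Run:
```python
from h import *
s=snap('scene','s17.png');print(s['time'],s['tcp_pos'],s['orientation'],s['force'],s['finger_gap'])
im=cv2.imread('pics/s17.png');cv2.imwrite('pics/s17c.png',cv2.resize(im[150:340,160:350],None,fx=4,fy=3))
c=lambda z,a=1.65:[103-220*np.cos(a),z,62+220*np.sin(a)]
```

```text
32.2667 [662.97805189  39.81648956 272.91113683] [3.14108933e+00 7.53815377e-04 1.67378979e+00] [-0.35416567 -0.81547151  5.16236222] 0.14460615962489282
```

View pics/s17c.png

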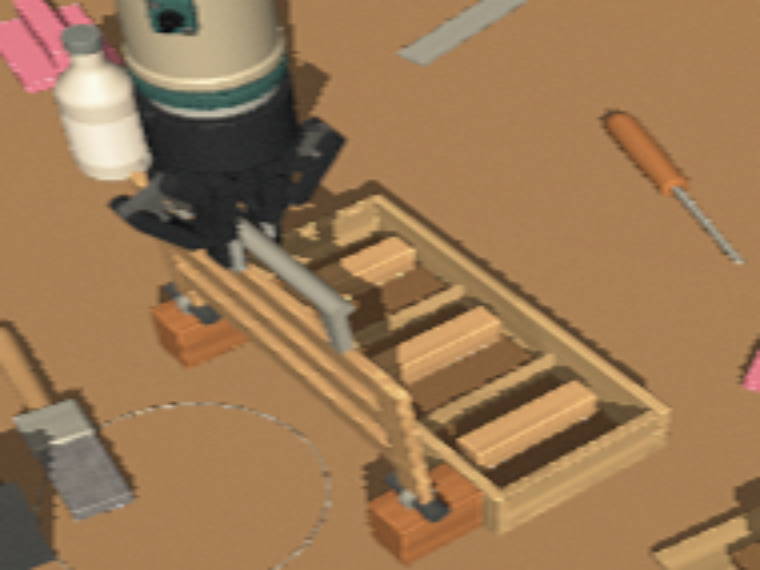

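Request:
carry_out:
  commands:
    - [[0,1,0,0],[0,1,0,0],[0,0.5,0,0],[0,0,0,0],[0,0,0,0],[0,0,0,0],[0,0,0,0],[0,0,0,0]]

```text
time: 32.98
tcp_pos: [664.3, 39.9, 272.8]
orientation: [-3.14, 0.001, 1.674]
force: [-1.2, -1.1, 5.3]
finger_gap: 0.144
```

Request:
carry_out:
  commands:
    - [[0,0.5,0,0],[0,0,0,0],[0,0,0,0],[0,0,0,0],[0,0,0,0],[0,0,0,0],[0,0,0,0],[0,0,0,0]]
  fingers: 0.0

```text
time: 33.65
tcp_pos: [665.4, 40.3, 272.2]
orientation: [-3.141, 0.0, 1.674]
force: [-0.6, 0.5, 0.3]
finger_gap: 0.498
```

Request:
carry_out:
  commands:
    - [[0,0,-8,0],[0,0,-15,0],[0,0,-20,0],[0,0,-25,0],[0,0,-25,0],[0,0,-20,0],[0,0,0,0],[0,0,0,0]]

```text
time: 34.32
tcp_pos: [665.8, 40.4, 387.2]
orientation: [3.138, 0.001, 1.674]
force: [-0.4, -0.3, -0.3]
finger_gap: 0.504
```

Run:
```python
from h import *
s=snap('scene','s18.png');print(s['time'],s['tcp_pos'],s['orientation'],s['force'],s['finger_gap'])
im=cv2.imread('pics/s18.png');p=np.load('tray.npy')
c=lambda z,a=1.65:[103-220*np.cos(a),z,62+220*np.sin(a)]
cv2.polylines(im,[proj('scene',tf(p,[c(-70),c(70)])).round().astype(int)],False,(0,255,0),1)
cv2.imwrite('pics/s18c.png',cv2.resize(im[170:400,150:430],None,fx=2.6,fy=2.6))
snap('wrist','w18.png');snap('top','t18.png')
```

```text
34.3167 [665.79166261  40.38843237 387.16361951] [3.13793104e+00 6.00632834e-04 1.67387959e+00] [-0.42556061 -0.301878   -0.31605551] 0.5041993377450662
```

View pics/s18c.png

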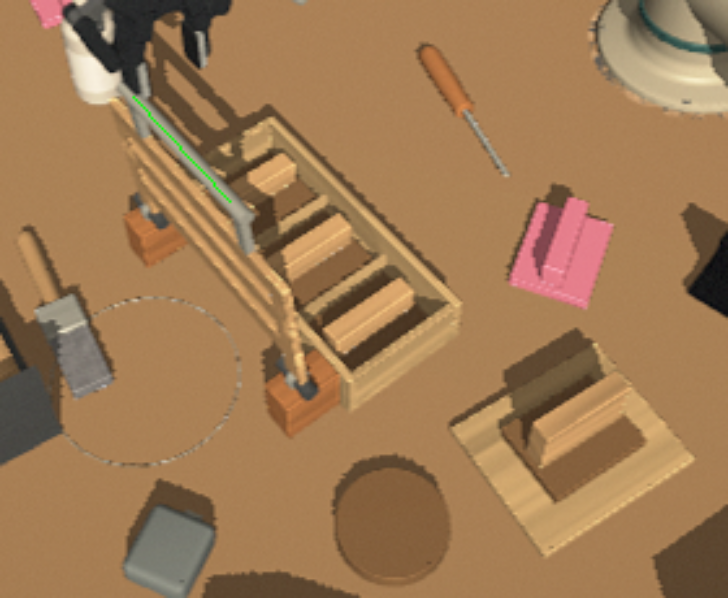

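View pics/w18.png

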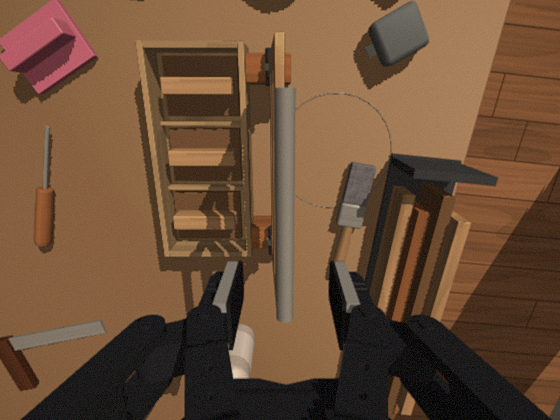

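Run:
```python
from h import *
p=np.load('tray.npy')
def meas(i,a,ys):
    hsv=cv2.imread(f'pics/s{i}.png').astype(np.float32)
    sat=hsv.max(2)-hsv.min(2) # bar grey -> low
    res=[]
    for y in ys:
        P=lambda y,da=0:proj('scene',tf(p,[[103-220*np.cos(a+da),y,62+220*np.sin(a+da)]]))[0]
        q=P(y);t=P(y+5)-P(y-5);t/=np.linalg.norm(t);n=np.array([t[1],-t[0]])
        u=np.arange(-7,7,.1);xy=(q+u[:,None]*n).astype(np.float32)
        v=cv2.remap(sat,xy[:,:1],xy[:,1:],cv2.INTER_LINEAR)[:,0]
        m=v<38
        g=(P(y,.02)-P(y,-.02))@n/.04
        if m.any():res.append((y,round(u[m].mean(),2),round(m.sum()*.1,1),round(g,1)))
    print(i,a,res)
for i in(9,18):meas(i,1.65,(30,40,50,60,70))
for i in(12,14,15,16):meas(i,0,(40,50,55,60))
```

```text
9 1.65 [(30, np.float64(0.05), np.float64(8.2), np.float64(-102.6)), (40, np.float64(-0.1), np.float64(6.5), np.float64(-103.2)), (50, np.float64(0.4), np.float64(6.9), np.float64(-103.7)), (60, np.float64(0.2), np.float64(7.3), np.float64(-104.3)), (70, np.float64(0.45), np.float64(7.2), np.float64(-104.8))]
18 1.65 [(30, np.float64(0.1), np.float64(8.1), np.float64(-102.6)), (40, np.float64(-0.1), np.float64(6.5), np.float64(-103.2)), (50, np.float64(0.4), np.float64(6.9), np.float64(-103.7)), (60, np.float64(0.25), np.float64(7.2), np.float64(-104.3)), (70, np.float64(0.45), np.float64(7.2), np.float64(-104.8))]
12 0 [(40, np.float64(1.05), np.float64(6.4), np.float64(40.1)), (50, np.float64(0.85), np.float64(6.6), np.float64(40.3)), (55, np.float64(1.2), np.float64(6.3), np.float64(40.4)), (60, np.float64(1.2), np.float64(5.7), np.float64(40.5))]
14 0 [(40, np.float64(-0.15), np.float64(6.2), np.float64(40.1)), (50, np.float64(-0.3), np.float64(6.5), np.float64(40.3)), (55, np.float64(-0.4), np.float64(6.7), np.float64(40.4)), (60, np.float64(-0.15), np.float64(6.0), np.float64(40.5))]
15 0 [(40, np.float64(-0.6), np.float64(5.9), np.float64(40.1)), (50, np.float64(-0.9), np.float64(6.1), np.float64(40.3)), (55, np.float64(-0.9), np.float64(5.9), np.float64(40.4)), (60, np.float64(-0.95), np.float64(6.2), np.float64(40.5))]
16 0 [(40, np.float64(-0.8), np.float64(5.5), np.float64(40.1)), (50, np.float64(-1.2), np.float64(6.5), np.float64(40.3)), (55, np.float64(-1.25), np.float64(6.6), np.float64(40.4)), (60, np.float64(-1.1), np.float64(6.5), np.float64(40.5))]
```

Run:
```python
from cell import *
s=observe();print(s['time'],s['force']);print(hand_in())
```

```text
34.4667 [ 0.54112382  0.44875665 -0.36183671]
the job is handed in; nothing more can be done
None
```

The job is done and handed in at 34.5 s of the 72 s allowed; the hand-in reports no verdict, so the results below come from my own camera checks.

- **Tall block:** I took it out of the right-hand (-y) lane and stood it upright in the middle of the plywood board. The last picture still shows it there.
- **Spare block:** it lies flat in the empty lane, and the other two blocks are where they were.
- **Gauge down:** I swung it down and pressed to about 31 N at the wrist, holding it there for over 0.5 s. The pictures put the angle at about +0.03 rad on first arrival and about -0.03 rad at the hardest press, so it is under the 0.04 rad limit. The stop is soft.
- **Gauge up:** I let it up over about 3.3 s, gripped all the way, and released it on its open stop. The bar's position in the pictures is the same as before the job.
- **Glue bottle and round cut-out:** I never went near them, and they look unmoved, though I did not measure that.

**Disagreement:** the bar slid about 10 mm inside the gripper pads on the way down. As a result the measured tool height no longer gave the gauge angle directly, and I judged the closed position from the pictures and the rise in force. The gripper finished empty and clear of the bar.

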